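# Load the storage tray after the practical and dock it

## Robot

A 6-joint arm with a two-finger parallel gripper is mounted at the origin on the work surface. World frame = base frame: x ahead of the robot, y to its left, z up, the work surface at z = 0. Lengths are in mm, angles in rad, forces in N, time in s.
With the tool pointing down it reaches from about 350 to 975 mm from the base axis. Payload 7.1 kg.
Tool frame: the origin (TCP) lies between the finger pads; the fingertips stand ahead of it and the grasp point (between the pads) lies 11 mm behind it (env.nose_length is the z of the fingertips in the tool frame, in mm); z points along the fingers, y is the direction in which the jaws open and shut (so a half turn about z gives the same grasp; the last joint's range is limited). The gripper opens to 88 mm and grips with 3 to 60 N. Pads are 20 mm wide; open, the fingers measure 115 mm over their backs; the gripper's body (75 mm by 178 mm) begins 61 mm behind the grasp point.
Start: joints at [-1.278, 0.423, 1.63, -0, 1.089, -0.019], TCP at [191.75, -594.842, 230.675] pointing down, gripper open.
Joint ranges: [-3, 3], [-0.9, 2.11], [0.09, 2.58], [-1.31, 4.45], [0.11, 2.69], [-2.54, 2.54]. Speed limits (rad/s): [2.39, 2.39, 3.01, 3.14, 3.14, 3.14].

## Interface

Orientations are given as a 3x3 rotation matrix whose columns are the frame's x, y, z axes.
In Python, from workcell import telemetry, optics, env gives the robot as it stands.
- The arm moves only by the tool send_rows, never from a script. Its argument "moves" is a list of rows, each a list of 3 entries, a list of its own where there are three numbers: the turn, a rotation vector about the tool's x, y, z in degrees, then the shift along the tool's x, y, z in m, then the opening, from 0 (shut) to 1 (fully open). In form: [[[ax, ay, az], [tx, ty, tz], grip], ...]. A call has exactly 8 rows; each row is the pose to reach, as a shift and turn from the pose measured when the call began, along the tool's axes at that moment; what a row does not reach only later rows make up. A row lasts 1/12 s, in which the tool goes at most 41.7 mm and 7.16 degrees, less where a joint would pass 70% of its speed; a pose out of reach is approached as far as the arm can. A call with a gripper value outside its range is refused whole. The fingers move at their own pace and stop on an object; "newtons" is the grip in N (left out, the last holds). Time passes only in rows, so rows that repeat a pose let the fingers close, or fill a call up. It gives the time, the measured TCP pose, the force and the opening at its end, in the units of the state.
- telemetry.read_state(): the state, without advancing time (a new reading comes with each control period).
- optics.snapshot(name): name is "scene" or "side" or "wrist"; returns a dict with "color" (480x640x3 uint8, red, green, blue), "mtx" (3x3 intrinsics, pixels), "R" (3x3) and "t" (3): a world point X has camera coordinates R X + t; the wrist camera has in their place "mount" (4x4, takes a point from camera to tool coordinates, whose origin is the TCP and whose axes are the flange's). Camera axes: x right, y down, z forward; pixel columns grow to the right and rows downward; lengths in mm; the calibration is good to about 2 mm. A picture is of the moment at which its call begins: read the wrist's pose just before it. There is no depth.
- env.sign_off(): hands the job in, once; it reports no verdict.
The state is a dict: "clock": time; "joint_positions": joint angles; "joint_velocities": joint speeds; "effort": joint torques, N m; "position": TCP position; "tool_rot": TCP orientation; "ft_force": force on the tool from outside, world axes, zero at the start; "moment": the same for the moment, N m; "opening": opening from 0.0 (shut) to 1.0 (fully open).
Only numpy, scipy, OpenCV 4.12 (cv2) and the standard library are available. Lean on these libraries where they do the work, as an engineer would, in place of code of your own. Each camera call takes 0.05 s, during which the arm holds its last target. There are 200 camera calls.

## Task

Clear up after the practical: tip all the tubes out of the caddy's open-sided bay into the walled bay of the tray while the rubber stoppers stay in the caddy's other bay, then set the caddy down upright on the bench, and nest all the loose metal cups into one upright stack on the cup that stands in the tray. Only when all tubes and cups are loaded, slide the tray along the bench, handle end last, fully home against the end stop of the slotted holder, with the stack still standing. Do not shift or knock over the jar and the flask.

Things in the scene. Friction and masses are not known exactly. Their poses are not given: they have to be found in the camera images.
- holder_mouth (a point): Middle of the mouth, at bench level, of the low steel tray holder fixed to the bench. Two channels run along this point's +x for 205 mm to an end stop; z up. Their walls are 164 mm apart, 30 mm high, with lips (16-21 mm up) that leave 144 mm between them; open above. Flared guides reach 50 mm out of the mouth and widen it to about 225 mm. The tray slides in flat on the bench.
- holder_home (a point): The point of the holder, at bench level, where tray_mid is when the tray is fully home (80 mm beyond the mouth along +x); the tray's x axis then points along this point's +x axis.
- tray_mid (a point): Centre of the underside of the loose white plastic tray (about 0.6 kg empty) that lies flat on the bench before the holder: 250 mm long (its x; the end at +125 mm goes in first), 156 mm wide (y), floor plate 8 mm thick with bare edges 12 mm wide along both long sides, which pass under the holder's lips. It slides on the bench. z up.
- tray_handle (a point): Centre of the tray's steel handle bar, 72 mm above the underside at the rear end (tray x = -112 mm): 110 mm long along the tray's y, 14 mm thick along x, 16 mm high, on posts at y = +-45 mm, free beneath for 55 mm. Grip it from above, fingers closing along the tray's x. The bay's wall (45 mm high) starts 42 mm in front of it.
- tray_bay (a point): Centre of the floor of the tray's walled bay for the tubes, 9 mm behind the middle of the tray and 8 mm above its underside; axes as the tray's. The bay is 114 mm long (x) by 124 mm wide (y) inside, its walls 4 mm thick and 37 mm high above its floor.
- tray_well (a point): Centre of the floor of the shallow square well (56 mm inside, rim 12 mm high) at the tray's front end (tray x = +90 mm, 8 mm above the underside), in which the bottom cup cup0 stands loosely.
- caddy_grip (a point): Centre of the black handle bar of the loose grey divided caddy (0.35 kg empty, 104 mm wide along y), 88 mm above its underside; z up. The bar, 90 mm long (y), 16 mm thick (x), 18 mm high, crowns the 5 mm divider wall between the bays. Grip it from above, fingers closing along x. The open-sided bay with the tubes lies towards +x, the deep bay with the stoppers towards -x.
- caddy_lip (a point): Middle of the pouring lip of the caddy's open-sided bay, 100 mm in +x and 70 mm below caddy_grip, axes as there. The bay's floor (5 mm up) is flat to x = 70 mm, then a ramp rises at 24 degrees to the lip; side cheeks 39 mm high, no wall at the lip. Tubes roll out when the caddy is tipped towards +x by well over 24 degrees; 45 to 55 is plenty.
- caddy_deep (a point): Middle of the floor of the caddy's deep bay (stoppers), 32 mm in -x and 83 mm below caddy_grip. It is 58 mm (x) by 96 mm (y) inside; its outer walls reach 60 mm above the underside, the outer face at x = -65 mm from the divider.
- cup0_c (a point): Centre (half-way up) of the bottom cup, in the tray's well. All cups are alike: aluminium, 78 mm high; body 51 mm across (44 at the foot, bevelled over 6 mm); from 34 mm up a straight collar 62 mm across (to 64 over its facets), hollow 56 mm wide down to 36 mm above the foot. A cup set on another drops in until its shoulder rests on the rim: 44 mm apart. z from foot to rim.
- tube1_c (a point): Centre of a capped sample tube, 22 mm across and 78 mm long along its y axis, 35 g, lying in the caddy's open-sided bay along the caddy's y. Two or three of the tubes 1 to 3 are present.
- tube2_c (a point): As tube 1.
- tube3_c (a point): As tube 1.
- stopper1_c (a point): Centre of a black rubber stopper in the caddy's deep bay: a blunt cone 40 mm high, 36 mm across at the foot and 44 mm at the top. It must stay in that bay.
- stopper2_c (a point): As stopper 1.
- cup1_c (a point): Centre (half-way up, 39 mm above its foot) of a loose cup that stands upright on the bench, 0.1 kg; shape as cup0. Two or three of the cups 1 to 3 are present. Grip its collar from above, across 62 to 64 mm.
- cup2_c (a point): As cup 1.
- cup3_c (a point): As cup 1.
- jar_c (a point): Centre of an amber screw-top jar, 56 mm across and 85 mm high, standing among the cups; not to be shifted.
- flask_c (a point): Centre of a conical glass flask, 80 mm across at its foot and 110 mm high, standing on the far side of the bench; not to be shifted.
There are look-alikes about, which are no part of the job. Leave any green or red look-alike of the part that bears stopper2_c alone.

How it is judged:
By the outcome, as a careful person would: the job done as asked, in the order asked, and still so for the second after the job is handed in, with the robot touching nothing.
Of tube1, tube2, tube3 only 2 to 3 are there at a start; the rules pass over those that are not, and their reading is None.
Of cup1, cup2, cup3 only 2 to 3 are there at a start; the rules pass over those that are not, and their reading is None.
At some moment in a run one of caddy may be knocked a few centimetres aside while the robot is not near it.
Once in a run the grip may slacken for a moment while it holds something.
It also fails if it takes over 208 s, if anything falls off the work surface, if the arm or the gripper's body presses on something with over 40 N, if the wrist force passes 120 N, or if a joint passes its speed limit or range.

## Working session

There is one attempt and no reset: what is moved stays moved. The work goes in short steps, Python scripts to look and compute and a tool call to move; the robot and the scene stay as the last step left them, time stands still between calls to the robot, and variables do not carry over. Pictures are saved under pics/ and viewed, about 12 in all and at most 16, crops included, and the job is handed in when it is done.

Besides the shell and the picture viewer there is one more tool, called after ">>>" as a command line: name --argument value ..., lists and objects as JSON in quotes. send_rows: Moves the arm, as the interface text tells. Its arguments: {"type":"object","properties":{"moves":{"type":"array","items":{"type":"array"}},"newtons":{"type":"number"}},"required":["moves"]}

```bash
ls; mkdir -p pics
cat > h.py <<'E'
import numpy as np, cv2
from workcell import telemetry, optics, env
def snap(n,save=None):
    s=telemetry.read_state(); d=optics.snapshot(n)
    if n=="wrist":
        M=np.array(d["mount"]); Rt=np.array(s["tool_rot"]); p=np.array(s["position"])
        Rcw=Rt@M[:3,:3]; c=Rt@M[:3,3]+p
        d["R"]=Rcw.T; d["t"]=-Rcw.T@c
    d={k:np.array(v) for k,v in d.items()}
    if save: cv2.imwrite("pics/"+save,d["color"][:,:,::-1])
    return d
def ray(d,u,v,z):
    c=-d["R"].T@d["t"]; r=d["R"].T@np.linalg.inv(d["mtx"])@np.array([u,v,1.])
    return c+r*(z-c[2])/r[2]
def proj(d,X):
    q=d["mtx"]@(d["R"]@np.asarray(X,float)+d["t"]); return q[:2]/q[2]
E
python3 - <<'E'
from h import *
for n in("scene","side","wrist"):
    d=snap(n,n+"0.png"); print(n,(-d["R"].T@d["t"]).round(),d["R"][2].round(2))
    np.savez("pics/"+n+"0.npz",**d)
print(telemetry.read_state(),env.nose_length)
E
```

```text
pics
scene [1188.  289. 1351.] [-0.44 -0.25 -0.86]
side [ 429. -779.  898.] [ 0.11  0.66 -0.75]
wrist [ 258. -573.  384.] [-0.24 -0.08 -0.97]
{'clock': 0.15, 'joint_positions': array([-1.27801248e+00,  4.23666268e-01,  1.63048282e+00, -3.70535154e-05,
        1.08859906e+00, -1.90170401e-02]), 'joint_velocities': array([-0.00086248, -0.00119106, -0.0029643 ,  0.00011571,  0.00066311,
        0.0004252 ]), 'effort': array([ 9.39944657e-04, -5.44982493e+01, -2.73919648e+01,  6.43519009e-02,
        2.05203239e-02, -8.67775066e-05]), 'position': array([ 191.61996514, -594.4704982 ,  230.09209051]), 'tool_rot': array([[ 9.51777372e-01,  3.06789344e-01, -3.64927703e-04],
       [ 3.06789561e-01, -9.51776740e-01,  1.09684252e-03],
       [-1.08301022e-05, -1.15590590e-03, -9.99999332e-01]]), 'ft_force': array([0.06862069, 0.26489877, 0.45154985]), 'moment': array([-0.04441679, -0.03591888,  0.03800717]), 'opening': 0.9986120519238257} 8.0
```

View pics/scene0.png

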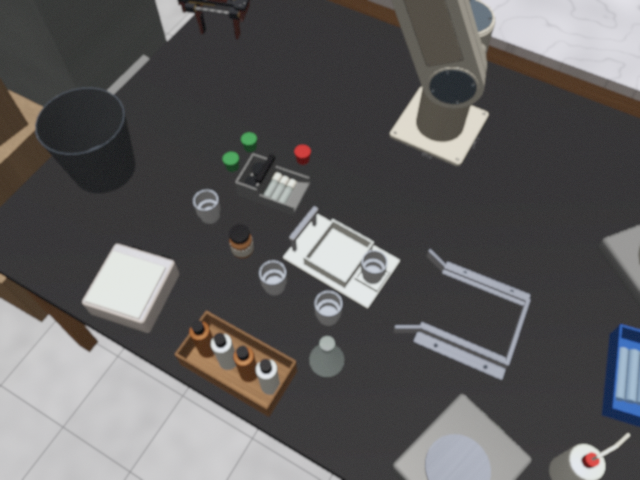

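View pics/side0.png

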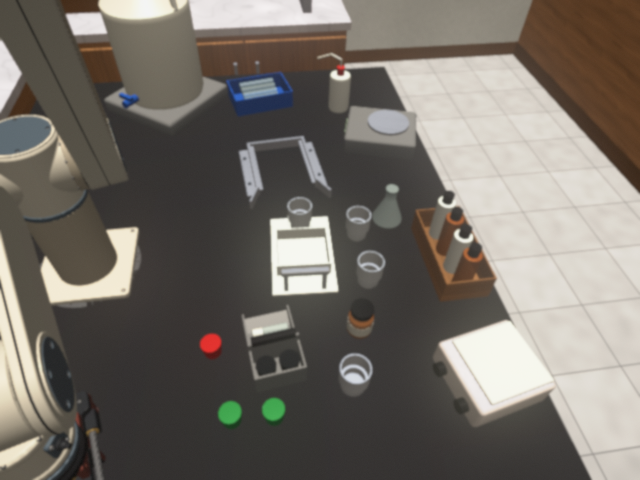

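The scene view shows the caddy (272,182) with green and red look-alikes around it. The tray is at (342,258) with cup0 at (373,265). The loose cups are at (206,205), (272,277) and (328,307), the jar at (240,240), the flask at (326,355) and the holder at (475,315). In the side view the stoppers are the black discs at (265,365) and (289,358). The next step is an enlarged view for measuring.

Run:
```python
import cv2
a=cv2.imread("pics/scene0.png")[125:325,180:420]; cv2.imwrite("pics/sc1.png",cv2.resize(a,None,fx=3.3,fy=3,interpolation=2) if 0 else cv2.resize(a,(720,600),interpolation=cv2.INTER_CUBIC))
b=cv2.imread("pics/side0.png")[190:400,190:420]; cv2.imwrite("pics/si1.png",cv2.resize(b,(657,600),interpolation=cv2.INTER_CUBIC))
```

```text
(no output)
```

View pics/sc1.png

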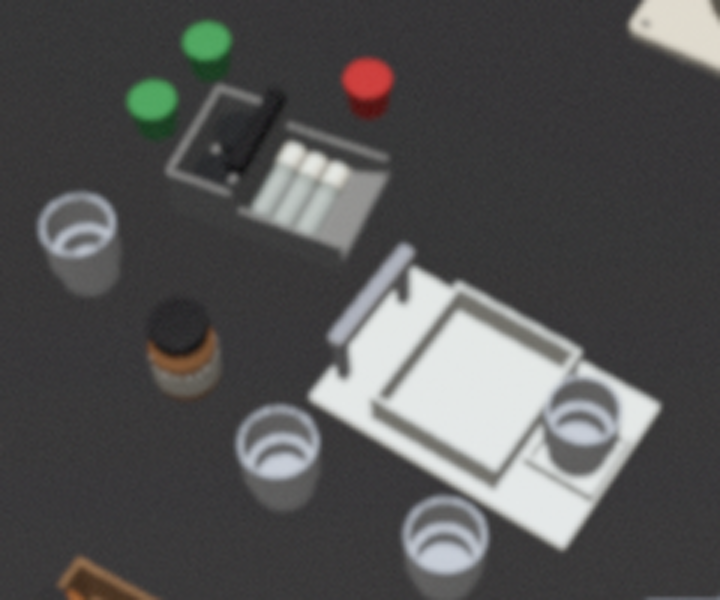

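View pics/si1.png

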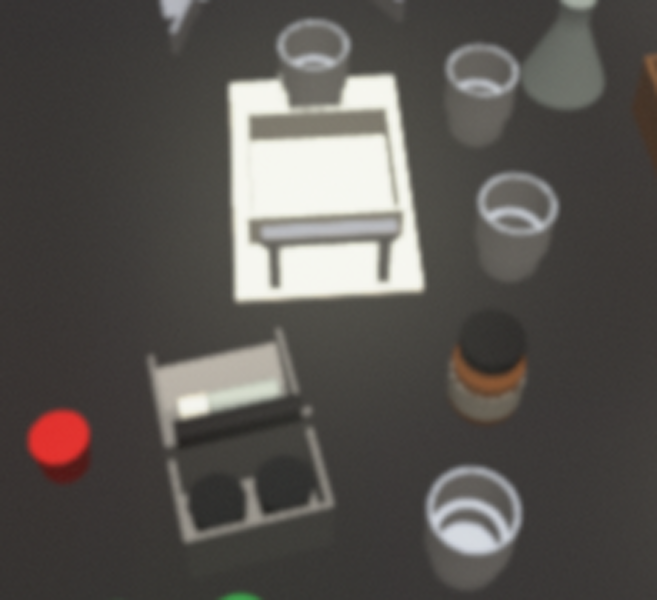

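```bash
cat >> h.py <<'E'
def load(n): return dict(np.load("pics/"+n+".npz"))
def tri(obs):
    A=[];b=[]
    for d,u,v in obs:
        c=-d["R"].T@d["t"]; r=d["R"].T@np.linalg.inv(d["mtx"])@np.array([u,v,1.]); r/=np.linalg.norm(r)
        P=np.eye(3)-np.outer(r,r); A.append(P); b.append(P@c)
    return np.linalg.lstsq(np.vstack(A),np.hstack(b),rcond=None)[0]
E
python3 - <<'E'
from h import *
S=load("scene0");T=load("side0")
s=lambda x,y:(180+x/3,125+y/3); q=lambda x,y:(190+x/2.857,190+y/2.857)
def both(n,a,b,z):
    a=s(*a);b=q(*b);print(n,ray(S,*a,z).round(1)[:2],ray(T,*b,z).round(1)[:2],tri([(S,*a),(T,*b)]).round(1))
both("A",(78,230),(474,514),78);both("B",(278,445),(517,212),78);both("C",(446,537),(482,81),78);both("c0",(582,415),(314,54),86)
for i,(a,b) in enumerate(zip([(410,265),(660,405),(563,550),(310,398)],[(229,82),(393,75),(424,290),(235,300)])): print(i,ray(S,*s(*a),8).round(1)[:2],ray(T,*q(*b),8).round(1)[:2])
both("bar1",(275,95),(180,427),97);both("bar2",(235,168),(302,405),97)
both("jar",(180,325),(493,342),85)
# holder crops
a=cv2.imread("pics/scene0.png")[235:395,385:545];b=cv2.imread("pics/side0.png")[120:230,225:445]
cv2.imwrite("pics/hold.png",np.hstack([cv2.resize(a,(400,400),interpolation=2),cv2.resize(b,(400,200),interpolation=2)[:,:,:] if 0 else np.vstack([cv2.resize(b,(400,200),interpolation=2),np.zeros((200,400,3),np.uint8)])]))
E
```

```text
A [ 588.2 -389.1] [ 581.6 -398.4] [ 583.5 -394.1   68.5]
B [ 676.5 -135.6] [ 669.9 -148. ] [ 672.6 -139.4   67.2]
C [679.6  17.2] [6.731e+02 6.000e-01] [675.8  13.8  65.2]
c0 [538.7  60.2] [529.7  45.2] [531.7  58.   73.1]
0 [ 441.1 -152.7] [454.5  97.2]
1 [457.8  98.3] [610.8  86.1]
2 [615.  89.] [ 594.6 -164.9]
3 [ 597.6 -159.2] [ 438.4 -153.8]
bar1 [ 397.1 -312.5] [ 391.  -316.5] [ 392.1 -314.5   91.7]
bar2 [ 479.6 -300.4] [ 476.  -310.9] [ 475.6 -305.    88.1]
jar [ 626.4 -260.1] [ 622.2 -270.8] [ 623.4 -264.5   76. ]
```

View pics/hold.png

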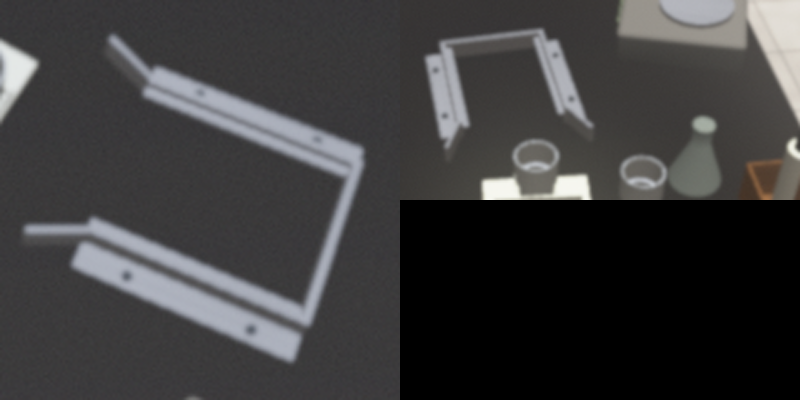

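```bash
cat >> h.py <<'E'
from scipy.spatial.transform import Rotation as Ro
def pose(p,yaw,tilt=0):
    """tool down, tool x at yaw deg; tilt deg about tool x"""
    c,s=np.cos(np.radians(yaw)),np.sin(np.radians(yaw))
    R=np.array([[c,s,0],[s,-c,0],[0,0,-1.]])
    return np.array(p,float),R@Ro.from_euler("x",tilt,degrees=True).as_matrix()
def rel(p,yaw,tilt=0,frm=None):
    """shift (m) and rotvec (deg) from current (or frm=(p,R)) to target"""
    if frm is None:
        s=telemetry.read_state(); frm=(np.array(s["position"]),np.array(s["tool_rot"]))
    P,R=pose(p,yaw,tilt)
    rv=Ro.from_matrix(frm[1].T@R).as_rotvec(degrees=True); sh=frm[1].T@(P-frm[0])/1000
    n=max(np.linalg.norm(sh)/.0417,np.linalg.norm(rv)/7.16)
    print("turn",rv.round(2).tolist(),"shift",sh.round(4).tolist(),"rows>=%.1f"%n)
    return P,R
E
python3 - <<'E'
from h import *
S=load("scene0");T=load("side0")
print(dict(np.load("pics/wrist0.npz"))["mtx"].round(0).tolist())
rel((440,-310,330),6)
f=lambda x,y:(385+x/2.5,235+y/2.5); g=lambda x,y:(225+x*.55,120+y*.55)
for n,a in {"Lmouth":(150,92),"Lend":(350,178),"Rmouth":(92,220),"Rend":(308,322)}.items(): print(n,ray(S,*f(*a),30).round(1))
for n,a in {"Lmouth":(465,124),"Lend":(442,44),"Rmouth":(562,110),"Rend":(541,35)}.items(): print(n,ray(T,*g(a[0]-400,a[1]),30).round(1))
E
```

```text
[[342.0, 0.0, 320.0], [0.0, 342.0, 236.0], [0.0, 0.0, 1.0]]
turn [-0.07, 0.01, 11.87] shift [0.3237, -0.1947, -0.0997] rows>=9.4
Lmouth [444.7 211.   30. ]
Lend [434.8 412.1  30. ]
Rmouth [594.7 218.8  30. ]
Rend [587.6 428.7  30. ]
Lmouth [437.7 199.1  30. ]
Lend [413.  408.5  30. ]
Rmouth [591.9 212.6  30. ]
Rend [584.7 413.2  30. ]
```

>>> send_rows --moves '[[[0,0,3],[0.04,-0.024,-0.03],1],[[0,0,6],[0.08,-0.048,-0.06],1],[[0,0,9],[0.115,-0.07,-0.1],1],[[0,0,12],[0.15,-0.09,-0.1],1],[[0,0,12],[0.19,-0.114,-0.1],1],[[0,0,12],[0.225,-0.135,-0.1],1],[[0,0,12],[0.26,-0.156,-0.1],1],[[0,0,12],[0.29,-0.175,-0.1],1]]'

```text
clock: 0.82
position: [394.2, -361.7, 330.1]
tool_rot: [[0.995, 0.102, 0.0], [0.102, -0.995, 0.001], [0.0, -0.001, -1.0]]
ft_force: [0.1, -0.5, 0.8]
opening: 1.005
```

Run:
```python
from h import *
d=snap("wrist","w1.png"); np.savez("pics/w1.npz",**d)
print(telemetry.read_state()["position"],(-d["R"].T@d["t"]).round())
```

```text
[ 398.09224429 -356.81234843  330.05765235] [ 463. -355.  484.]
```

View pics/w1.png

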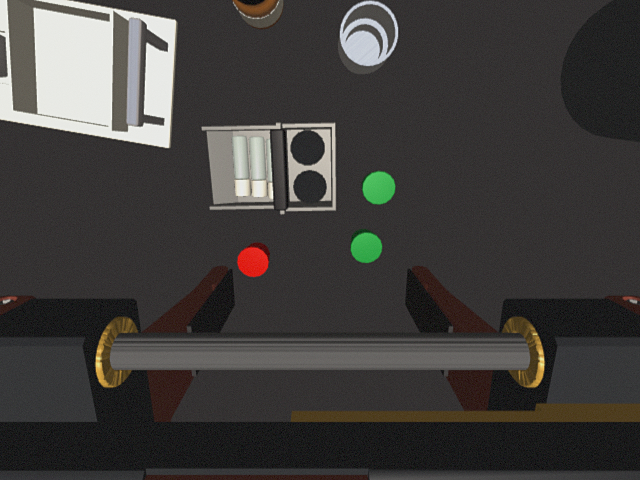

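Run:
```python
from h import *
d=load("w1")
im=d["color"][110:230,190:350]; cv2.imwrite("pics/w1c.png",cv2.resize(im[:,:,::-1],(800,600),interpolation=2))
for n,u,v,z in [("bar top",280,128,97),("bar bot",281,211,97),("deepTR",335,124,60),("deepBR",334.5,209,60),("cupA",369,34,78),("handle t",135,19,80),("handle b",134,125,80),("trayRT",178,18,8),("trayRB",170,147,8),]: print(n,ray(d,u,v,z).round(1))
```

```text
bar top [ 478.8 -309.7   97. ]
bar bot [ 388.4 -317.5   97. ]
deepTR [ 491.4 -369.6   60. ]
deepBR [ 390.6 -380.4   60. ]
cupA [ 584.2 -394.5   78. ]
handle t [ 572.7 -148.8   80. ]
handle b [ 466.  -144.1   80. ]
trayRT [ 598.7 -164.9    8. ]
trayRB [ 442.9 -153.8    8. ]
```

View pics/w1c.png

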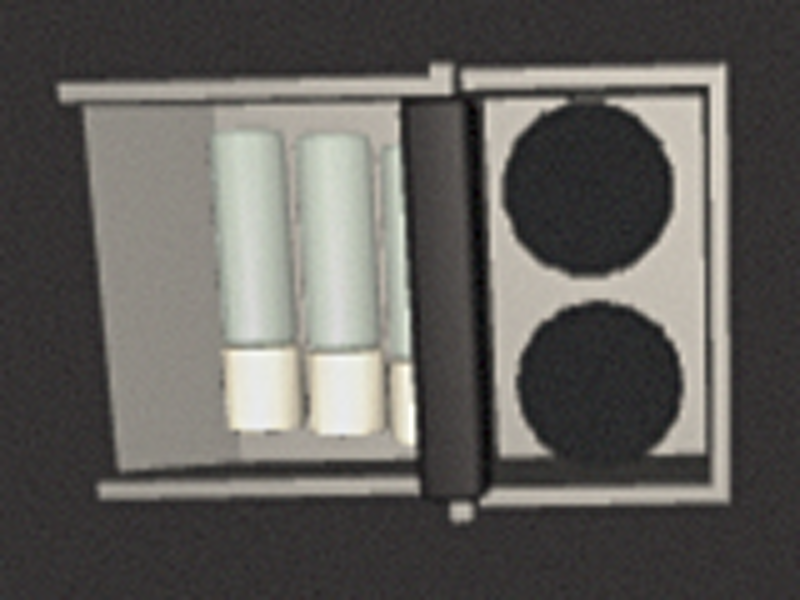

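Run:
```python
from h import *
d=load("w1")
a=ray(d,277.2,130,97);b=ray(d,281,209,97);print(a,b,(a+b)/2,np.degrees(np.arctan2(*(a-b)[1::-1])))
c=(a+b)/2
rel((c[0],c[1],130),6.2); rel((c[0],c[1],77),6.2)
```

```text
[ 476.46498945 -306.84980026   97.        ] [ 390.67709139 -317.30029877   97.        ] [ 433.57104042 -312.07504952   97.        ] 6.945428613598326
turn [-0.19, -0.15, -0.16] shift [0.0395, -0.0401, 0.2003] rows>=5.0
turn [-0.19, -0.15, -0.16] shift [0.0393, -0.0399, 0.2533] rows>=6.2
```

>>> send_rows --moves '[[[0,0,0],[0.02,-0.02,0.03],1],[[0,0,0],[0.039,-0.039,0.065],1],[[0,0,0],[0.0395,-0.04,0.105],1],[[-0.2,-0.15,-0.3],[0.0395,-0.04,0.145],1],[[-0.2,-0.15,-0.3],[0.0395,-0.04,0.18],1],[[-0.2,-0.15,-0.3],[0.0395,-0.04,0.2],1],[[-0.2,-0.15,-0.3],[0.0395,-0.04,0.2],1],[[-0.2,-0.15,-0.3],[0.0395,-0.04,0.2],1]]'

```text
clock: 1.53
position: [433.0, -311.9, 129.6]
tool_rot: [[0.994, 0.11, -0.002], [0.11, -0.994, 0.002], [-0.002, -0.002, -1.0]]
ft_force: [0.6, 0.5, -0.1]
opening: 1.001
```

Run:
```python
from h import *
rel((433.5,-312,77),6.5)
d=snap("wrist","w2.png"); np.savez("pics/w2.npz",**d)
```

```text
turn [-0.1, 0.11, -0.16] shift [0.0006, 0.0002, 0.0526] rows>=1.3
```

View pics/w2.png

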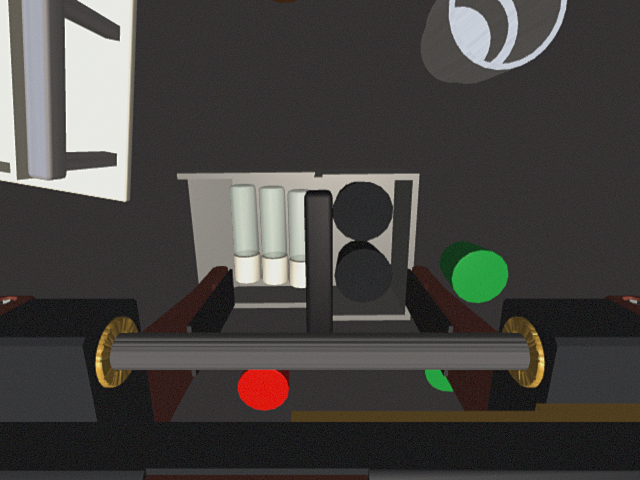

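>>> send_rows --moves '[[[0,0,-0.2],[0.0005,0,0.025],1],[[0,0,-0.2],[0.0005,0,0.0525],1],[[0,0,-0.2],[0.0005,0,0.0525],1],[[0,0,-0.2],[0.0005,0,0.0525],0],[[0,0,-0.2],[0.0005,0,0.0525],0],[[0,0,-0.2],[0.0005,0,0.0525],0],[[0,0,-0.2],[0.0005,0,0.0525],0],[[0,0,-0.2],[0.0005,0,0.0525],0]]' --newtons 60

```text
clock: 2.25
position: [435.1, -313.1, 79.7]
tool_rot: [[0.993, 0.114, 0.002], [0.114, -0.994, -0.002], [0.002, 0.002, -1.0]]
ft_force: [0.2, 0.7, -0.2]
opening: 0.661
```

>>> send_rows --moves '[[[0,0,0],[0,0,0],0],[[0,0,0],[0,0,0],0],[[0,0,0],[0,0,-0.02],0],[[0,0,0],[0,0,-0.05],0],[[0,0,0],[0,0,-0.08],0],[[0,0,0],[0,0,-0.11],0],[[0,0,0],[0,0,-0.14],0],[[0,0,0],[0,0,-0.14],0]]'

```text
clock: 2.92
position: [437.4, -314.8, 225.5]
tool_rot: [[0.993, 0.114, 0.01], [0.114, -0.993, -0.007], [0.009, 0.008, -1.0]]
ft_force: [0.7, -1.2, 0.2]
opening: 0.05
```

Run:
```python
from h import *
def tw(x,y,z):
    return np.array([529.7,-34.7,0])+x*np.array([.0698,.9976,0])+y*np.array([-.9976,.0698,0])+np.array([0,0,z])
a=rel(tw(-84.5,0,210),-4)
b=rel(tw(-84.5,0,175),-4,-24,frm=a)
c=rel(tw(-49.7,0,167),-4,-52,frm=b)
print(telemetry.read_state())
```

```text
turn [0.43, -0.55, 10.54] shift [0.108, -0.1848, 0.015] rows>=5.1
turn [-24.0, 0.0, -0.0] shift [0.0, 0.0, 0.035] rows>=3.4
turn [-28.0, -0.0, 0.0] shift [0.0, -0.035, -0.0068] rows>=3.9
{'clock': 2.9167, 'joint_positions': array([-6.45896312e-01,  2.98514080e-01,  1.83279966e+00,  5.69172875e-05,
        9.98062103e-01,  8.10797939e-01]), 'joint_velocities': array([ 0.00081354,  0.05697525,  0.05244575, -0.00111188, -0.09149867,
        0.00131607]), 'effort': array([ 2.03797646e-02, -4.48469746e+01, -2.38523197e+01,  4.34440363e-02,
        9.69901979e-01, -6.45839827e-03]), 'position': array([ 437.43008833, -314.79271877,  225.54947683]), 'tool_rot': array([[ 0.99345741,  0.11378329,  0.00978442],
       [ 0.1138568 , -0.99347024, -0.0073151 ],
       [ 0.00888819,  0.00838126, -0.99992537]]), 'ft_force': array([ 0.67196345, -1.19319538,  0.17327109]), 'moment': array([ 0.01293218, -0.05507558, -0.03188015]), 'opening': 0.05014368622832993}
```

The fingers close slower than I allowed, so I lifted before they had gripped. I'll look at the caddy again before retrying.

>>> send_rows --moves '[[[0,0,0],[-0.02,0.02,-0.04],1],[[0,0,0],[-0.04,0.04,-0.08],1],[[0,0,0],[-0.04,0.04,-0.1],1],[[0,0,0],[-0.04,0.04,-0.1],1],[[0,0,0],[-0.04,0.04,-0.1],1],[[0,0,0],[-0.04,0.04,-0.1],1],[[0,0,0],[-0.04,0.04,-0.1],1],[[0,0,0],[-0.04,0.04,-0.1],1]]'

```text
clock: 3.58
position: [400.9, -357.4, 323.7]
tool_rot: [[0.993, 0.114, 0.007], [0.115, -0.993, -0.005], [0.007, 0.006, -1.0]]
ft_force: [-0.4, 0.1, -0.4]
opening: 0.619
```

Run:
```python
from h import *
d=snap("wrist","w3.png"); np.savez("pics/w3.npz",**d);print(telemetry.read_state()["position"])
im=d["color"][90:240,180:380]; cv2.imwrite("pics/w3c.png",cv2.resize(im[:,:,::-1],(800,600),interpolation=2))
```

```text
[ 401.03803509 -357.51703534  323.91429455]
```

View pics/w3c.png

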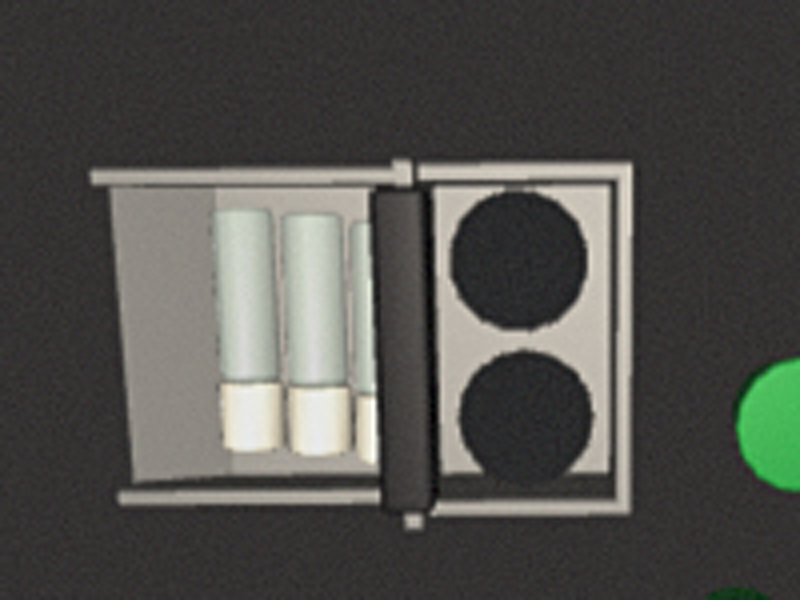

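Run:
```python
from h import *
d=load("w3")
a=ray(d,279.6,137.5,97);b=ray(d,282,216,97);c=(a+b)/2;print(a,b,c,np.degrees(np.arctan2(*(a-b)[1::-1])))
rel((c[0],c[1],77),6.3)
```

```text
[ 476.53360641 -306.76224498   97.        ] [ 391.85346322 -316.79514591   97.        ] [ 434.19353481 -311.77869544   97.        ] 6.7569031149402
turn [0.35, -0.4, 0.28] shift [0.0364, -0.0432, 0.2469] rows>=6.1
```

>>> send_rows --moves '[[[0.4,-0.4,0.3],[0.02,-0.022,0.03],1],[[0.4,-0.4,0.3],[0.0364,-0.043,0.07],1],[[0.4,-0.4,0.3],[0.0364,-0.0432,0.11],1],[[0.4,-0.4,0.3],[0.0364,-0.0432,0.15],1],[[0.4,-0.4,0.3],[0.0364,-0.0432,0.175],1],[[0.4,-0.4,0.3],[0.0364,-0.0432,0.2],1],[[0.4,-0.4,0.3],[0.0364,-0.0432,0.225],1],[[0.4,-0.4,0.3],[0.0364,-0.0432,0.247],1]]'

```text
clock: 4.3
position: [433.4, -310.6, 74.3]
tool_rot: [[0.994, 0.11, -0.002], [0.11, -0.994, 0.003], [-0.002, -0.003, -1.0]]
ft_force: [-0.2, -0.3, -0.0]
opening: 0.998
```

>>> send_rows --moves '[[[0,0,0],[0,0,0],0],[[0,0,0],[0,0,0],0],[[0,0,0],[0,0,0],0],[[0,0,0],[0,0,0],0],[[0,0,0],[0,0,0],0],[[0,0,0],[0,0,0],0],[[0,0,0],[0,0,0],0],[[0,0,0],[0,0,0],0]]' --newtons 60

```text
clock: 4.97
position: [433.7, -310.9, 74.9]
tool_rot: [[0.994, 0.11, -0.001], [0.11, -0.994, 0.002], [-0.001, -0.002, -1.0]]
ft_force: [0.1, 0.1, -0.6]
opening: 0.431
```

>>> send_rows --moves '[[[0,0,0],[0,0,0],0],[[0,0,0],[0,0,0],0],[[0,0,0],[0,0,0],0],[[0,0,0],[0,0,0],0],[[0,0,0],[0,0,0],0],[[0,0,0],[0,0,0],0],[[0,0,0],[0,0,0],0],[[0,0,0],[0,0,0],0]]' --newtons 60

```text
clock: 5.63
position: [433.8, -311.0, 75.0]
tool_rot: [[0.994, 0.11, -0.001], [0.11, -0.994, 0.002], [-0.001, -0.002, -1.0]]
ft_force: [-0.3, -0.9, 0.5]
opening: 0.18
```

>>> send_rows --moves '[[[0,0,0],[0,0,-0.01],0],[[0,0,0],[0,0,-0.03],0],[[0,0,0],[0,0,-0.05],0],[[0,0,0],[0,0,-0.075],0],[[0,0,0],[0,0,-0.1],0],[[0,0,0],[0,0,-0.12],0],[[0,0,0],[0,0,-0.135],0],[[0,0,0],[0,0,-0.14],0]]'

```text
clock: 6.3
position: [434.3, -311.4, 217.3]
tool_rot: [[0.994, 0.11, 0.001], [0.11, -0.994, 0.0], [0.001, -0.0, -1.0]]
ft_force: [0.1, -0.4, -6.7]
opening: 0.179
```

```bash
cat >> h.py <<'E'
def tw(x,y,z):
    return np.array([529.7,-34.7,0])+x*np.array([.0698,.9976,0])+y*np.array([-.9976,.0698,0])+np.array([0,0,z])
E
python3 - <<'E'
from h import *
a=rel(tw(-84.5,0,210),-4)
s=telemetry.read_state();print(s["position"],s["opening"],s["ft_force"])
E
```

```text
turn [-0.02, -0.05, 10.32] shift [0.1101, -0.1814, 0.0074] rows>=5.1
[ 434.32019406 -311.3835629   217.27790932] 0.17909734128918745 [ 0.08864887 -0.44517686 -6.66262259]
```

>>> send_rows --moves '[[[0,0,1],[0.01,-0.016,0],0],[[0,0,3],[0.028,-0.046,0],0],[[0,0,5],[0.05,-0.082,0],0],[[0,0,7],[0.07,-0.116,0],0],[[0,0,9],[0.09,-0.148,0],0],[[0,0,10],[0.102,-0.168,0],0],[[0,0,10.3],[0.108,-0.178,0],0],[[0,0,10.3],[0.11,-0.1815,0],0]]'

```text
clock: 6.97
position: [523.3, -116.5, 216.3]
tool_rot: [[0.998, -0.067, -0.002], [-0.067, -0.998, 0.001], [-0.002, -0.001, -1.0]]
ft_force: [-0.5, 0.6, -6.4]
opening: 0.18
```

Run:
```python
from h import *
b=rel(tw(-84.5,0,178),-4,-24)
c=rel(tw(-49.7,0,169),-4,-52)
d=snap("side","s4.png");d=snap("wrist","w4.png")
```

```text
turn [-24.07, 0.06, 0.18] shift [0.0007, 0.0025, 0.0383] rows>=3.4
turn [-52.07, 0.01, 0.19] shift [0.0008, -0.0323, 0.0473] rows>=7.3
```

>>> send_rows --moves '[[[-3,0,0],[0,0.001,0.005],0],[[-6,0,0],[0,0.001,0.01],0],[[-10,0,0],[0,0.002,0.016],0],[[-14,0,0],[0,0.002,0.023],0],[[-18,0,0],[0.001,0.0025,0.03],0],[[-21,0,0],[0.001,0.0025,0.035],0],[[-24,0,0],[0.001,0.0025,0.038],0],[[-24,0,0],[0.001,0.0025,0.038],0]]'

```text
clock: 7.73
position: [522.3, -120.7, 176.8]
tool_rot: [[0.998, -0.06, -0.032], [-0.068, -0.911, -0.406], [-0.005, 0.407, -0.913]]
ft_force: [-0.3, 0.4, -6.4]
opening: 0.179
```

Run:
```python
from h import *
c=rel(tw(-49.7,0,169),-4,-52)
s=telemetry.read_state();print(s["joint_positions"].round(2),s["position"],s["opening"])
b=snap("side")["color"][150:400,150:450][:,:,::-1];w=snap("wrist")["color"][:,:,::-1]
cv2.imwrite("pics/v5.png",np.hstack([cv2.resize(b,(400,333)),cv2.resize(w,(400,333))]))
```

```text
turn [-27.96, 0.14, 0.28] shift [0.0015, -0.0366, -0.0078] rows>=3.9
[-0.02  0.4   1.89 -0.53  0.95  1.95] [ 522.33389254 -120.6949264   176.82842506] 0.17945814017602207
```

View pics/v5.png

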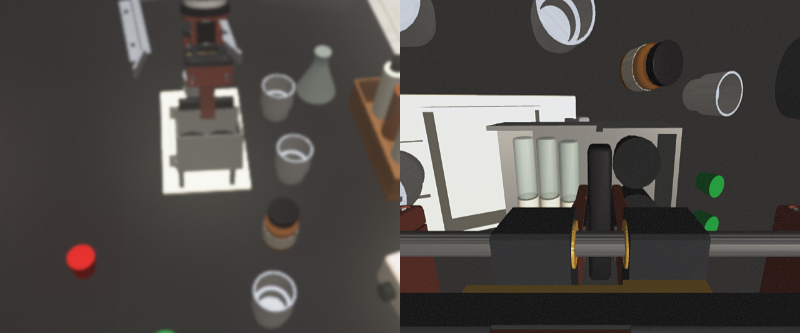

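The caddy is held over the bay, tilted 24°. All three tubes and both stoppers are still in it. Next I pour.

>>> send_rows --moves '[[[-3.5,0,0],[0,-0.004,-0.001],0],[[-7,0,0],[0,-0.009,-0.002],0],[[-10.5,0,0],[0,-0.014,-0.003],0],[[-14,0,0],[0.001,-0.018,-0.004],0],[[-17.5,0,0],[0.001,-0.023,-0.005],0],[[-21,0,0],[0.0015,-0.028,-0.006],0],[[-24.5,0,0],[0.0015,-0.032,-0.007],0],[[-28,0,0],[0.0015,-0.0366,-0.008],0]]'

```text
clock: 8.5
position: [527.8, -84.9, 170.9]
tool_rot: [[0.998, -0.042, -0.056], [-0.07, -0.617, -0.784], [-0.002, 0.786, -0.618]]
ft_force: [-0.0, -0.2, -5.6]
opening: 0.179
```

>>> send_rows --moves '[[[0,0,0],[0,0,0],0],[[0,0,0],[0,0,0],0],[[0,0,0],[0,0,0],0],[[0,0,0],[0,0,0],0],[[0,0,0],[0,0,0],0],[[0,0,0],[0,0,0],0],[[0,0,0],[0,0,0],0],[[0,0,0],[0,0,0],0]]'

```text
clock: 9.17
position: [527.8, -85.0, 171.1]
tool_rot: [[0.998, -0.043, -0.056], [-0.07, -0.617, -0.784], [-0.001, 0.786, -0.619]]
ft_force: [0.2, 0.0, -5.2]
opening: 0.177
```

Run:
```python
from h import *
s=telemetry.read_state();print(s["joint_positions"].round(2),s["position"],s["opening"])
rel(tw(-80,0,185),-4,-20)
b=snap("scene")["color"][125:325,180:420][:,:,::-1];w=snap("wrist")["color"][:,:,::-1]
cv2.imwrite("pics/v6.png",np.hstack([cv2.resize(b,(400,333)),cv2.resize(w,(400,333))]))
```

```text
[ 0.25  0.59  1.85 -0.9   1.25  2.44] [527.84073116 -85.01836471 171.13949768] 0.17673618420692935
turn [31.79, 0.07, 0.02] shift [-0.0017, 0.0292, 0.0147] rows>=4.4
```

View pics/v6.png

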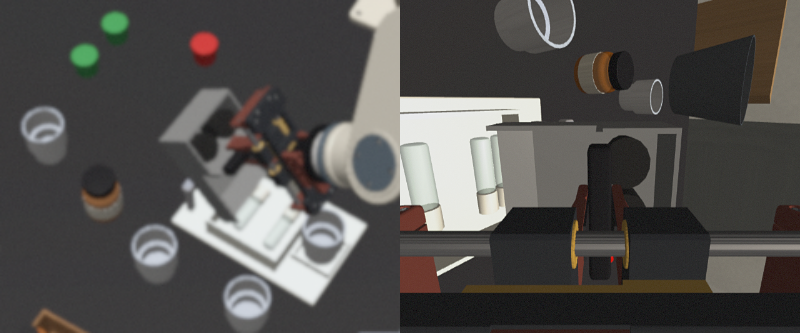

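Run:
```python
from h import *
rel(tw(-80,0,235),-4,-0)
```

```text
turn [51.81, 0.08, 0.02] shift [-0.0017, 0.0687, -0.0162] rows>=7.2
```

>>> send_rows --moves '[[[0,0,0],[0,0.016,-0.012],0],[[3,0,0],[0,0.035,-0.027],0],[[9,0,0],[0,0.045,-0.03],0],[[16,0,0],[-0.001,0.053,-0.028],0],[[23,0,0],[-0.001,0.059,-0.025],0],[[30,0,0],[-0.001,0.064,-0.021],0],[[37,0,0],[-0.0015,0.067,-0.018],0],[[44,0,0],[-0.0017,0.0687,-0.0165],0]]'

```text
clock: 9.93
position: [523.9, -114.5, 236.5]
tool_rot: [[0.998, -0.068, -0.009], [-0.069, -0.989, -0.131], [0.0, 0.131, -0.991]]
ft_force: [-1.6, -0.2, -6.6]
opening: 0.176
```

Run:
```python
from h import *
s=telemetry.read_state();print(s["position"],s["opening"],s["ft_force"])
a=rel((434,-311,220),6)
```

```text
[ 523.85200834 -114.51952396  236.48240866] 0.17572998501631057 [-1.59398648 -0.16641902 -6.64581144]
turn [7.53, 0.64, -9.94] shift [-0.0761, 0.1983, 0.0429] rows>=5.2
```

>>> send_rows --moves '[[[1.5,0.1,-0.5],[-0.004,0.012,0.002],0],[[3.5,0.2,-2],[-0.016,0.042,0.009],0],[[5.5,0.4,-4],[-0.032,0.082,0.018],0],[[7,0.5,-6],[-0.046,0.12,0.026],0],[[7.5,0.6,-8],[-0.06,0.156,0.034],0],[[7.5,0.6,-9.5],[-0.07,0.182,0.039],0],[[7.5,0.64,-9.9],[-0.075,0.196,0.0425],0],[[7.5,0.64,-9.9],[-0.076,0.198,0.043],0]]'

```text
clock: 10.6
position: [431.7, -313.1, 219.3]
tool_rot: [[0.995, 0.102, -0.003], [0.102, -0.995, -0.0], [-0.003, 0.0, -1.0]]
ft_force: [-0.1, 0.6, -4.9]
opening: 0.176
```

Run:
```python
from h import *
s=telemetry.read_state();print(s["position"],s["opening"],s["ft_force"])
a=rel((434,-311,77),6)
b=snap("side")["color"][240:440,180:420][:,:,::-1];w=snap("wrist")["color"][:,:,::-1]
cv2.imwrite("pics/v7.png",np.hstack([cv2.resize(b,(400,333)),cv2.resize(w,(400,333))]))
```

```text
[ 431.72017298 -313.0532546   219.2663433 ] 0.17618242267273151 [-0.05977202  0.58325604 -4.90346416]
turn [0.01, 0.17, -0.16] shift [0.0029, -0.0018, 0.1423] rows>=3.4
```

>>> send_rows --moves '[[[0,0,0],[0.001,0,0.015],0],[[0,0,0],[0.002,-0.001,0.04],0],[[0,0.1,0],[0.003,-0.002,0.07],0],[[0,0.1,0],[0.003,-0.002,0.1],0],[[0,0.1,0],[0.003,-0.002,0.122],0],[[0,0.1,0],[0.003,-0.002,0.132],0],[[0,0.1,0],[0.003,-0.002,0.137],0],[[0,0.1,0],[0.003,-0.002,0.138],0]]'

```text
clock: 11.37
position: [435.8, -307.7, 81.1]
tool_rot: [[0.995, 0.104, -0.001], [0.104, -0.995, 0.001], [-0.001, -0.001, -1.0]]
ft_force: [-0.6, -0.1, -5.0]
opening: 0.182
```

>>> send_rows --moves '[[[0,0,0],[0,0,0.001],0],[[0,0,0],[0,0,0.002],0],[[0,0,0],[0,0,0.003],0],[[0,0,0],[0,0,0.004],0],[[0,0,0],[0,0,0.005],0],[[0,0,0],[0,0,0.005],0],[[0,0,0],[0,0,0.005],0],[[0,0,0],[0,0,0.005],0]]'

```text
clock: 12.03
position: [435.8, -307.8, 76.2]
tool_rot: [[0.995, 0.104, -0.001], [0.104, -0.995, 0.001], [-0.001, -0.001, -1.0]]
ft_force: [0.2, -0.2, -5.2]
opening: 0.176
```

>>> send_rows --moves '[[[0,0,0],[0,0,0.0005],0],[[0,0,0],[0,0,0.001],0],[[0,0,0],[0,0,0.0015],0],[[0,0,0],[0,0,0.002],0],[[0,0,0],[0,0,0.002],0],[[0,0,0],[0,0,0.002],0],[[0,0,0],[0,0,0.002],0],[[0,0,0],[0,0,0.002],0]]'

```text
clock: 12.7
position: [435.7, -307.7, 75.0]
tool_rot: [[0.995, 0.104, -0.001], [0.104, -0.995, 0.001], [-0.001, -0.001, -1.0]]
ft_force: [-2.7, 2.2, 4.8]
opening: 0.175
```

Run:
```python
from h import *
s=telemetry.read_state();print(s["position"],s["opening"],s["ft_force"],s["moment"])
```

```text
[ 435.74732404 -307.72396008   74.97183077] 0.17457939840559156 [-2.65576725  2.18143872  4.75337179] [0.31830056 0.43490064 0.04019272]
```

>>> send_rows --moves '[[[0,0,0],[0,0,0],1],[[0,0,0],[0,0,0],1],[[0,0,0],[0,0,0],1],[[0,0,0],[0,0,0],1],[[0,0,0],[0,0,0],1],[[0,0,0],[0,0,0],1],[[0,0,0],[0,0,0],1],[[0,0,0],[0,0,0],1]]'

```text
clock: 13.37
position: [435.8, -307.8, 74.9]
tool_rot: [[0.995, 0.104, -0.001], [0.104, -0.995, 0.001], [-0.001, -0.001, -1.0]]
ft_force: [1.3, -0.8, -1.3]
opening: 0.749
```

>>> send_rows --moves '[[[0,0,0],[0,0,-0.02],1],[[0,0,0],[0,0,-0.05],1],[[0,0,0],[0,0,-0.09],1],[[0,0,0],[0,0,-0.13],1],[[0,0,0],[0,0,-0.17],1],[[0,0,0],[0,0,-0.21],1],[[0,0,0],[0,0,-0.25],1],[[0,0,0],[0,0,-0.25],1]]'

```text
clock: 14.03
position: [439.1, -310.2, 333.3]
tool_rot: [[0.995, 0.104, 0.01], [0.104, -0.995, -0.007], [0.009, 0.008, -1.0]]
ft_force: [1.3, 0.2, 0.4]
opening: 1.003
```

Run:
```python
from h import *
rel((590,-190,325),-4)
```

```text
turn [0.41, -0.55, 9.94] shift [0.1625, -0.104, 0.009] rows>=4.6
```

>>> send_rows --moves '[[[0,0,2],[0.03,-0.02,0],1],[[0.4,-0.5,4],[0.06,-0.04,0],1],[[0.4,-0.5,6],[0.09,-0.06,0],1],[[0.4,-0.5,8],[0.12,-0.08,0.005],1],[[0.4,-0.5,10],[0.15,-0.098,0.009],1],[[0.4,-0.5,10],[0.1625,-0.104,0.009],1],[[0.4,-0.5,10],[0.1625,-0.104,0.009],1],[[0.4,-0.5,10],[0.1625,-0.104,0.009],1]]'

```text
clock: 14.7
position: [589.8, -189.9, 324.4]
tool_rot: [[0.998, -0.069, -0.0], [-0.069, -0.998, -0.0], [-0.0, 0.0, -1.0]]
ft_force: [0.4, -0.0, 0.5]
opening: 1.002
```

Run:
```python
from h import *
d=snap("wrist","w8.png"); np.savez("pics/w8.npz",**d);s=snap("scene","s8.png");np.savez("pics/s8.npz",**s)
print(telemetry.read_state()["position"])
```

```text
[ 589.04294719 -190.82361368  324.88240608]
```

View pics/w8.png

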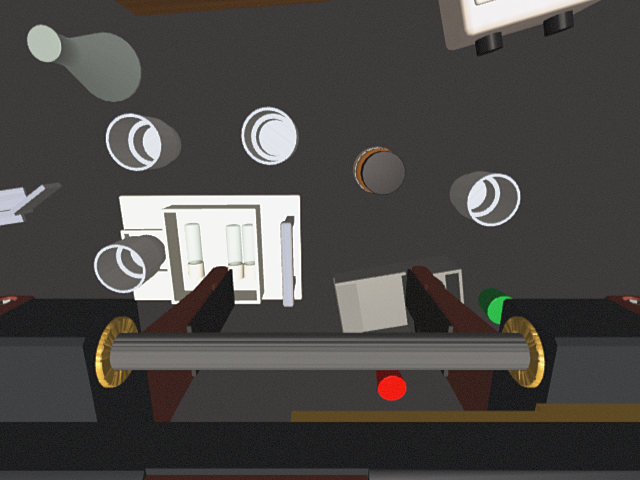

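```bash
cat >> h.py <<'E'
def rim(d,u,v,z,r=34):
    im=d["color"].astype(int); m=((im[...,2]-im[...,0]>8)&(im.sum(2)>450)).astype(np.uint8)
    k=np.zeros_like(m);cv2.circle(k,(int(u),int(v)),r,1,-1);m&=k
    n,l,st,_=cv2.connectedComponentsWithStats(m,connectivity=8)
    i=1+np.argmax(np.maximum(st[1:,2],st[1:,3])); p=np.argwhere(l==i)[:,::-1].astype(np.float32)
    h=cv2.convexHull(p.reshape(-1,1,2)); e=cv2.fitEllipse(h)
    return np.round(e[0],1),np.round(e[1],1),ray(d,*e[0],z).round(1)
E
python3 - <<'E'
from h import *
d=load("w8")
for n,u,v,z in [("A",492,200,78),("B",269.5,136,78),("C",133.5,142,78),("c0",122,265,86)]: print(n,*rim(d,u,v,z))
for n,u,v in [("RT",300,195),("RB",301,299.5),("LT",120,196)]: print(n,ray(d,u,v,8).round(1))
for n,u,v in [("hT",289,218),("hB",288,305)]: print(n,ray(d,u,v,80).round(1))
print("jar",ray(d,379,171,85),"flask top",ray(d,44,43,110), "caddy deep TR",ray(d,461,270,60))
E
```

```text
A [493.3 199.5] [49.3 56. ] [ 585.5 -393.7   78. ]
B [268.5 135.5] [54.6 57.7] [ 675.4 -137.9   78. ]
C [133.  141.7] [52.1 59.8] [679.2  15.1  78. ]
c0 [119.3 268.3] [45.7 53.4] [533.6  58.   86. ]
RT [ 597.1 -163.     8. ]
RB [ 441.4 -151.5    8. ]
LT [612.7  84.5   8. ]
hT [ 580.3 -152.5   80. ]
hB [ 468.4 -141.    80. ]
jar [ 628.27951423 -259.45158494   85.        ] flask top [774.64436251  65.36923839 110.        ] caddy deep TR [ 492.72800996 -366.38732505   60.        ]
```

Run:
```python
from h import *
a=rel((679,15,180),-4); rel((679,15,51),-4,frm=a)
```

```text
turn [0.01, -0.02, -0.07] shift [0.0751, -0.2117, 0.1449] rows>=6.4
turn [0.0, 0.0, 0.0] shift [0.0, 0.0, 0.129] rows>=3.1
```

>>> send_rows --moves '[[[0,0,0],[0.012,-0.034,0.01],1],[[0,0,0],[0.025,-0.07,0.02],1],[[0,0,0],[0.038,-0.106,0.035],1],[[0,0,0],[0.05,-0.142,0.055],1],[[0,0,0],[0.063,-0.178,0.075],1],[[0,0,0],[0.073,-0.206,0.1],1],[[0,0,0],[0.075,-0.212,0.13],1],[[0,0,0],[0.075,-0.212,0.145],1]]'

```text
clock: 15.47
position: [677.6, 16.3, 176.8]
tool_rot: [[0.998, -0.069, -0.003], [-0.069, -0.998, -0.0], [-0.003, 0.0, -1.0]]
ft_force: [0.1, -0.1, -0.5]
opening: 0.998
```

Run:
```python
from h import *
d=snap("wrist"); uv=proj(d,(679.2,15.1,78)); print(uv,rim(d,*uv,78,r=65))
rel((679,15,51),-4)
```

```text
[321.30064657 238.40769046] (array([321.3, 237.8]), array([78.4, 80.8]), array([679.7,  15.1,  78. ]))
turn [0.06, 0.41, -0.03] shift [0.0041, -0.0002, 0.1234] rows>=3.0
```

>>> send_rows --moves '[[[0,0.2,0],[0.0045,0,0.02],1],[[0,0.4,0],[0.0045,0,0.05],1],[[0,0.4,0],[0.0045,0,0.08],1],[[0,0.4,0],[0.0045,0,0.105],1],[[0,0.4,0],[0.0045,0,0.118],1],[[0,0.4,0],[0.0045,0,0.1235],1],[[0,0.4,0],[0.0045,0,0.1235],0],[[0,0.4,0],[0.0045,0,0.1235],0]]' --newtons 40

```text
clock: 16.18
position: [680.4, 14.2, 52.5]
tool_rot: [[0.997, -0.071, 0.002], [-0.071, -0.997, -0.001], [0.002, 0.001, -1.0]]
ft_force: [-0.6, -0.6, 0.0]
opening: 0.885
```

>>> send_rows --moves '[[[0,0,0],[0,0,0],0],[[0,0,0],[0,0,0],0],[[0,0,0],[0,0,0],0],[[0,0,0],[0,0,0],0],[[0,0,0],[0,0,0],0],[[0,0,0],[0,0,0],0],[[0,0,0],[0,0,0],0],[[0,0,0],[0,0,0],0]]' --newtons 40

```text
clock: 16.85
position: [681.7, 14.0, 54.4]
tool_rot: [[0.997, -0.071, 0.005], [-0.071, -0.998, -0.001], [0.005, 0.001, -1.0]]
ft_force: [0.2, -0.4, 7.9]
opening: 0.706
```

Run:
```python
from h import *
s=telemetry.read_state();print(s["position"],s["opening"],s["ft_force"])
rel((679,15,155),-4);a=rel((533.6,57.7,155),-4);rel((533.6,57.7,105),-4,frm=a)
```

```text
[681.71681272  14.03240978  54.40118166] 0.7061505372236299 [ 0.24620483 -0.42334883  7.93259162]
turn [0.06, -0.28, -0.05] shift [-0.0023, -0.0007, -0.1006] rows>=2.4
turn [0.06, -0.28, -0.05] shift [-0.1503, -0.033, -0.1014] rows>=4.4
turn [0.0, 0.0, 0.0] shift [0.0, 0.0, 0.05] rows>=1.2
```

>>> send_rows --moves '[[[0,0,0],[0,0,-0.01],0],[[0,0,0],[0,0,-0.035],0],[[0,0,0],[0,0,-0.065],0],[[0,0,0],[0,0,-0.095],0],[[0,0,0],[0,0,-0.12],0],[[0,-0.2,0],[-0.01,-0.002,-0.13],0],[[0,-0.3,0],[-0.035,-0.008,-0.13],0],[[0,-0.3,0],[-0.06,-0.014,-0.13],0]]'

```text
clock: 17.52
position: [621.5, 32.6, 184.9]
tool_rot: [[0.997, -0.071, 0.001], [-0.071, -0.997, -0.001], [0.001, 0.001, -1.0]]
ft_force: [-0.3, 0.9, -1.5]
opening: 0.704
```

Run:
```python
from h import *
s=telemetry.read_state();print(s["position"],s["opening"],s["ft_force"])
d=snap("wrist","w9.png");np.savez("pics/w9.npz",**d)
p=s["position"];uv=proj(d,(p[0]-2.4,p[1],p[2]+27));print("held",uv,rim(d,*uv,p[2]+27,r=75))
uv=proj(d,(533.6,57.7,86));print("c0",uv,rim(d,*uv,86,r=50))
a=rel((536,57.5,157),-4)
```

```text
[621.49771533  32.57555079 184.92421218] 0.7035156819986198 [-0.26091188  0.91492251 -1.51119764]
held [320.53706827 327.85634815] (array([317.6, 304. ]), array([ 94.4, 144.5]), array([629.8,  33. , 211.9]))
c0 [297.20548531 344.84103154] (array([307. , 314.9]), array([32.8, 74.3]), array([560.3,  47.4,  86. ]))
turn [0.05, 0.36, -0.03] shift [-0.0808, -0.018, 0.0269] rows>=2.1
```

View pics/w9.png

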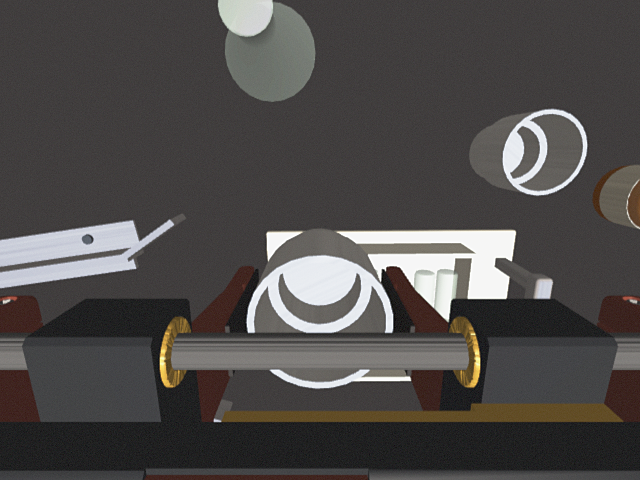

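>>> send_rows --moves '[[[0,0.2,0],[-0.012,-0.003,0],0],[[0,0.36,0],[-0.03,-0.007,0.003],0],[[0,0.36,0],[-0.05,-0.011,0.01],0],[[0,0.36,0],[-0.068,-0.015,0.018],0],[[0,0.36,0],[-0.079,-0.0175,0.024],0],[[0,0.36,0],[-0.0827,-0.0182,0.027],0],[[0,0.36,0],[-0.0827,-0.0182,0.027],0],[[0,0.36,0],[-0.0827,-0.0182,0.027],0]]'

```text
clock: 18.23
position: [534.4, 57.9, 157.1]
tool_rot: [[0.998, -0.07, 0.0], [-0.07, -0.998, -0.001], [0.0, 0.001, -1.0]]
ft_force: [0.5, 0.1, -1.4]
opening: 0.7
```

Run:
```python
from h import *
s=telemetry.read_state();print(s["position"],s["opening"],s["ft_force"])
rel((534.1,57.7,108),-4)
```

```text
[534.36381977  57.89083202 157.07438786] 0.6995106160788196 [ 0.52205825  0.1052037  -1.4304781 ]
turn [0.05, -0.01, -0.01] shift [-0.0003, 0.0002, 0.0491] rows>=1.2
```

>>> send_rows --moves '[[[0,0,0],[0,0,0.004],0],[[0,0,0],[0,0,0.008],0],[[0,0,0],[0,0,0.012],0],[[0,0,0],[0,0,0.016],0],[[0,0,0],[0,0,0.02],0],[[0,0,0],[0,0,0.024],0],[[0,0,0],[0,0,0.028],0],[[0,0,0],[0,0,0.028],0]]'

```text
clock: 18.9
position: [533.9, 57.8, 128.1]
tool_rot: [[0.998, -0.07, -0.001], [-0.07, -0.998, -0.001], [-0.001, 0.001, -1.0]]
ft_force: [-0.4, 0.2, -0.7]
opening: 0.703
```

>>> send_rows --moves '[[[0,0,0],[0,0,0.004],0],[[0,0,0],[0,0,0.008],0],[[0,0,0],[0,0,0.012],0],[[0,0,0],[0,0,0.015],0],[[0,0,0],[0,0,0.017],0],[[0,0,0],[0,0,0.019],0],[[0,0,0],[0,0,0.02],0],[[0,0,0],[0,0,0.02],0]]'

```text
clock: 19.57
position: [533.8, 57.8, 107.9]
tool_rot: [[0.998, -0.07, -0.001], [-0.07, -0.998, -0.001], [-0.001, 0.001, -1.0]]
ft_force: [0.0, -0.3, -1.1]
opening: 0.704
```

>>> send_rows --moves '[[[0,0,0],[0,0,0.0005],0],[[0,0,0],[0,0,0.001],0],[[0,0,0],[0,0,0.001],0],[[0,0,0],[0,0,0.001],0],[[0,0,0],[0,0,0.001],0],[[0,0,0],[0,0,0.001],0],[[0,0,0],[0,0,0.001],0],[[0,0,0],[0,0,0.001],0]]'

```text
clock: 20.23
position: [533.8, 57.8, 107.0]
tool_rot: [[0.998, -0.07, -0.001], [-0.07, -0.998, -0.001], [-0.001, 0.001, -1.0]]
ft_force: [0.5, 0.3, -1.5]
opening: 0.706
```

>>> send_rows --moves '[[[0,0,0],[0,0,0.0005],0],[[0,0,0],[0,0,0.001],0],[[0,0,0],[0,0,0.0015],0],[[0,0,0],[0,0,0.002],0],[[0,0,0],[0,0,0.002],0],[[0,0,0],[0,0,0.002],0],[[0,0,0],[0,0,0.002],0],[[0,0,0],[0,0,0.002],0]]'

```text
clock: 20.9
position: [534.3, 57.7, 106.4]
tool_rot: [[0.998, -0.07, -0.0], [-0.07, -0.998, -0.001], [-0.0, 0.001, -1.0]]
ft_force: [-3.9, -1.5, 13.5]
opening: 0.701
```

>>> send_rows --moves '[[[0,0,0],[0,0,-0.001],1],[[0,0,0],[0,0,-0.001],1],[[0,0,0],[0,0,-0.001],1],[[0,0,0],[0,0,-0.001],1],[[0,0,0],[0,0,-0.001],1],[[0,0,0],[0,0,-0.001],1],[[0,0,0],[0,0,-0.02],1],[[0,0,0],[0,0,-0.05],1]]'

```text
clock: 21.57
position: [532.1, 57.5, 154.2]
tool_rot: [[0.998, -0.07, -0.007], [-0.07, -0.998, -0.002], [-0.007, 0.002, -1.0]]
ft_force: [0.9, 0.3, 0.6]
opening: 0.999
```

Run:
```python
from h import *
s=telemetry.read_state();print(s["position"],s["opening"],s["ft_force"])
rel((533,57,230),-4);a=rel((675.4,-137.9,200),-4)
```

```text
[532.07874954  57.5443217  154.1728799 ] 0.999493176103651 [0.93622966 0.30113645 0.62930179]
turn [0.13, 0.37, -0.01] shift [0.0005, 0.0006, -0.0758] rows>=1.8
turn [0.13, 0.37, -0.01] shift [0.1563, 0.1851, -0.0464] rows>=5.9
```

>>> send_rows --moves '[[[0,0.2,0],[0,0,-0.035],1],[[0,0.37,0],[0.02,0.022,-0.05],1],[[0,0.37,0],[0.045,0.052,-0.05],1],[[0,0.37,0],[0.07,0.082,-0.05],1],[[0,0.37,0],[0.095,0.112,-0.05],1],[[0,0.37,0],[0.12,0.142,-0.05],1],[[0,0.37,0],[0.142,0.168,-0.048],1],[[0,0.37,0],[0.156,0.185,-0.0465],1]]'

```text
clock: 22.23
position: [676.6, -140.8, 199.7]
tool_rot: [[0.997, -0.071, 0.001], [-0.071, -0.997, -0.003], [0.001, 0.003, -1.0]]
ft_force: [0.9, 0.4, 0.5]
opening: 1.002
```

Run:
```python
from h import *
d=snap("wrist"); uv=proj(d,(675.4,-137.9,78)); e=rim(d,*uv,78,r=65);print(uv,e)
rel((e[2][0],e[2][1],51),-4)
d=snap("scene","s10.png");np.savez("pics/s10.npz",**d)
uv=proj(d,(533.6,57.7,130));print(uv,rim(d,*uv,130,r=14))
```

```text
[316.18543475 235.33902804] (array([316.3, 234.9]), array([72.2, 74.3]), array([ 675.7, -138. ,   78. ]))
turn [0.22, -0.12, -0.17] shift [-0.0029, -0.0055, 0.1483] rows>=3.6
[375.48840192 252.12878984] (array([376. , 251.5]), array([23.3, 26.1]), array([531.6,  57.9, 130. ]))
```

>>> send_rows --moves '[[[0.2,0,-0.2],[-0.002,-0.005,0.015],1],[[0.2,0,-0.2],[-0.0029,-0.0055,0.045],1],[[0.2,0,-0.2],[-0.0029,-0.0055,0.075],1],[[0.2,0,-0.2],[-0.0029,-0.0055,0.1],1],[[0.2,0,-0.2],[-0.0029,-0.0055,0.12],1],[[0.2,0,-0.2],[-0.0029,-0.0055,0.135],1],[[0.2,0,-0.2],[-0.0029,-0.0055,0.135],1],[[0.2,0,-0.2],[-0.0029,-0.0055,0.135],1]]'

```text
clock: 23.0
position: [673.3, -135.0, 63.7]
tool_rot: [[0.998, -0.069, -0.001], [-0.069, -0.998, 0.001], [-0.001, -0.001, -1.0]]
ft_force: [-0.5, -1.1, -0.0]
opening: 1.001
```

Run:
```python
from h import *
rel((675.7,-138,52),-4)
```

```text
turn [-0.06, 0.07, 0.04] shift [0.0026, 0.0029, 0.0117] rows>=0.3
```

>>> send_rows --moves '[[[0,0,0],[0.0015,0.0015,0.006],1],[[0,0,0],[0.0022,0.003,0.0115],1],[[0,0,0],[0.0022,0.003,0.0115],1],[[0,0,0],[0.0022,0.003,0.0115],0],[[0,0,0],[0.0022,0.003,0.0115],0],[[0,0,0],[0.0022,0.003,0.0115],0],[[0,0,0],[0.0022,0.003,0.0115],0],[[0,0,0],[0.0022,0.003,0.0115],0]]' --newtons 40

```text
clock: 23.67
position: [675.5, -138.1, 52.5]
tool_rot: [[0.998, -0.069, -0.001], [-0.069, -0.998, 0.001], [-0.001, -0.001, -1.0]]
ft_force: [-0.4, -0.0, 1.7]
opening: 0.704
```

>>> send_rows --moves '[[[0,0,0],[0,0,0],0],[[0,0,0],[0,0,0],0],[[0,0,0],[0,0,0],0],[[0,0,0],[0,0,0],0],[[0,0,0],[0,0,0],0],[[0,0,0],[0,0,0],0],[[0,0,0],[0,0,0],0],[[0,0,0],[0,0,0],0]]'

```text
clock: 24.33
position: [675.5, -138.1, 52.5]
tool_rot: [[0.998, -0.069, -0.001], [-0.069, -0.998, 0.001], [-0.001, -0.001, -1.0]]
ft_force: [-0.5, 0.3, -0.0]
opening: 0.704
```

Run:
```python
from h import *
s=telemetry.read_state();print(s["position"],s["opening"],s["ft_force"])
a=rel((675,-138,210),-4);rel((533.8,57.8,204),-4,frm=a)
```

```text
[ 675.48472605 -138.12439355   52.53572587] 0.7039986206592144 [-0.54349458  0.33880542 -0.04408016]
turn [-0.06, 0.04, 0.04] shift [-0.0006, -0.0002, -0.1575] rows>=3.8
turn [0.0, 0.0, 0.0] shift [-0.1545, -0.1855, 0.006] rows>=5.8
```

>>> send_rows --moves '[[[0,0,0],[0,0,-0.01],0],[[0,0,0],[0,0,-0.03],0],[[0,0,0],[0,0,-0.055],0],[[0,0,0],[0,0,-0.085],0],[[0,0,0],[0,0,-0.115],0],[[0,0,0],[0,0,-0.14],0],[[0,0,0],[-0.0005,0,-0.155],0],[[0,0,0],[-0.0005,0,-0.158],0]]'

```text
clock: 25.0
position: [676.9, -138.6, 215.2]
tool_rot: [[0.998, -0.069, 0.006], [-0.069, -0.998, -0.0], [0.006, -0.0, -1.0]]
ft_force: [1.7, -0.1, -0.8]
opening: 0.702
```

>>> send_rows --moves '[[[0,0,0],[-0.01,-0.012,0],0],[[0,0,0],[-0.03,-0.036,0],0],[[0,0,0],[-0.054,-0.065,0],0],[[0,0,0],[-0.078,-0.094,0],0],[[0,0,0],[-0.1,-0.12,0],0],[[0,0,0],[-0.116,-0.139,0],0],[[0,0,0],[-0.122,-0.147,0],0],[[0,0,0],[-0.122,-0.147,0],0]]'

```text
clock: 25.67
position: [563.9, 17.9, 214.0]
tool_rot: [[0.998, -0.067, 0.004], [-0.067, -0.998, -0.0], [0.004, -0.0, -1.0]]
ft_force: [0.3, -0.5, -1.5]
opening: 0.708
```

Run:
```python
from h import *
s=telemetry.read_state();print(s["position"],s["opening"],s["ft_force"])
rel((533.6,57.7,204),-4)
d=snap("wrist");uv=proj(d,(533.6,57.7,130));print(uv,rim(d,*uv,130,r=55))
```

```text
[563.85189975  17.89603489 214.03735112] 0.7081347451635119 [ 0.34075922 -0.52642085 -1.53641541]
turn [-0.0, -0.24, 0.18] shift [-0.0329, -0.0377, 0.0099] rows>=1.2
[269.51608839 289.03471912] (array([285.1, 300.7]), array([ 67.7, 102.7]), array([523.4,  47. , 130. ]))
```

>>> send_rows --moves '[[[0,-0.1,0],[-0.008,-0.009,0],0],[[0,-0.24,0.1],[-0.02,-0.023,0.002],0],[[0,-0.24,0.18],[-0.029,-0.033,0.005],0],[[0,-0.24,0.18],[-0.033,-0.0377,0.008],0],[[0,-0.24,0.18],[-0.033,-0.0377,0.01],0],[[0,-0.24,0.18],[-0.033,-0.0377,0.01],0],[[0,-0.24,0.18],[-0.033,-0.0377,0.01],0],[[0,-0.24,0.18],[-0.033,-0.0377,0.01],0]]'

```text
clock: 26.38
position: [535.4, 56.2, 204.2]
tool_rot: [[0.997, -0.071, 0.002], [-0.071, -0.997, -0.0], [0.002, 0.0, -1.0]]
ft_force: [-0.6, 0.0, -1.4]
opening: 0.701
```

>>> send_rows --moves '[[[0,0,0],[0,0,0.005],0],[[0,0,0],[0,0,0.01],0],[[0,0,0],[0,0,0.015],0],[[0,0,0],[0,0,0.02],0],[[0,0,0],[0,0,0.025],0],[[0,0,0],[0,0,0.029],0],[[0,0,0],[0,0,0.032],0],[[0,0,0],[0,0,0.032],0]]'

```text
clock: 27.05
position: [534.9, 56.2, 171.3]
tool_rot: [[0.997, -0.071, 0.0], [-0.071, -0.997, -0.001], [0.0, 0.001, -1.0]]
ft_force: [-0.1, 0.2, -1.1]
opening: 0.707
```

Run:
```python
from h import *
s=telemetry.read_state();print(s["position"],s["opening"],s["ft_force"],s["moment"])
```

```text
[534.92768736  56.17865555 171.33311948] 0.7069679673825437 [-0.12462056  0.1743923  -1.12956572] [0.03909053 0.06141716 0.00240526]
```

Inside the lower cup with no contact force. I'll seat it, with a small centring shift.

>>> send_rows --moves '[[[0,0,0],[-0.0008,-0.001,0.004],0],[[0,0,0],[-0.0008,-0.001,0.008],0],[[0,0,0],[-0.0008,-0.001,0.012],0],[[0,0,0],[-0.0008,-0.001,0.016],0],[[0,0,0],[-0.0008,-0.001,0.019],0],[[0,0,0],[-0.0008,-0.001,0.021],0],[[0,0,0],[-0.0008,-0.001,0.022],0],[[0,0,0],[-0.0008,-0.001,0.022],0]]'

```text
clock: 27.72
position: [534.1, 57.2, 149.1]
tool_rot: [[0.997, -0.071, -0.0], [-0.071, -0.997, -0.001], [-0.0, 0.001, -1.0]]
ft_force: [-0.3, 0.2, -0.4]
opening: 0.707
```

>>> send_rows --moves '[[[0,0,0],[0,0,0.0005],0],[[0,0,0],[0,0,0.001],0],[[0,0,0],[0,0,0.0015],0],[[0,0,0],[0,0,0.0015],0],[[0,0,0],[0,0,0.0015],0],[[0,0,0],[0,0,0.0015],0],[[0,0,0],[0,0,0.0015],0],[[0,0,0],[0,0,0.0015],0]]'

```text
clock: 28.38
position: [534.3, 57.4, 148.5]
tool_rot: [[0.997, -0.071, 0.001], [-0.071, -0.997, -0.0], [0.001, 0.0, -1.0]]
ft_force: [-3.4, 1.4, 6.4]
opening: 0.701
```

>>> send_rows --moves '[[[0,0,0],[0,0,-0.0005],1],[[0,0,0],[0,0,-0.0005],1],[[0,0,0],[0,0,-0.0005],1],[[0,0,0],[0,0,-0.0005],1],[[0,0,0],[0,0,-0.0005],1],[[0,0,0],[0,0,-0.0005],1],[[0,0,0],[0,0,-0.02],1],[[0,0,0],[0,0,-0.05],1]]'

```text
clock: 29.05
position: [532.1, 57.2, 196.4]
tool_rot: [[0.997, -0.071, -0.006], [-0.071, -0.997, -0.001], [-0.006, 0.001, -1.0]]
ft_force: [-0.2, -0.1, -0.1]
opening: 1.002
```

>>> send_rows --moves '[[[0,0,0],[0,0,-0.03],1],[[0,0,0],[0,0,-0.06],1],[[0,0,0],[0,0,-0.09],1],[[0,0,0],[0,0,-0.1],1],[[0,0,0],[0,0,-0.1],1],[[0,0,0],[0,0,-0.1],1],[[0,0,0],[0,0,-0.1],1],[[0,0,0],[0,0,-0.1],1]]'

```text
clock: 29.72
position: [531.6, 57.2, 294.3]
tool_rot: [[0.997, -0.071, -0.009], [-0.071, -0.997, -0.001], [-0.009, 0.002, -1.0]]
ft_force: [1.1, -1.0, 0.1]
opening: 1.002
```

Run:
```python
from h import *
d=snap("wrist","w11.png");uv=proj(d,(533.6,57.7,174));print(uv,rim(d,*uv,174,r=60),telemetry.read_state()["opening"])
rel((590,-180,325),-4)
```

```text
[318.88549228 230.45528867] (array([318.9, 230.2]), array([72.5, 74.2]), array([533.8,  57.7, 174. ])) 0.9991347818711562
turn [0.1, 0.53, -0.07] shift [0.0746, 0.2325, -0.0308] rows>=5.9
```

>>> send_rows --moves '[[[0,0.3,0],[0.002,0.038,0],1],[[0,0.5,0],[0.005,0.076,0],1],[[0,0.5,0],[0.009,0.114,0],1],[[0,0.5,0],[0.012,0.152,0],1],[[0,0.5,0],[0.015,0.19,0],1],[[0,0.5,0],[0.018,0.228,0],1],[[0,0.5,0],[0.021,0.266,0],1],[[0,0.5,0],[0.023,0.3,0],1]]'

```text
clock: 30.43
position: [532.8, -245.8, 293.4]
tool_rot: [[0.997, -0.072, -0.002], [-0.072, -0.997, -0.001], [-0.002, 0.001, -1.0]]
ft_force: [1.1, -0.0, -0.7]
opening: 0.997
```

Run:
```python
from h import *
d=snap("wrist");uv=proj(d,(585.5,-393.7,78));print(uv,rim(d,*uv,78,r=40))
rel((585.5,-393.7,170),-4)
```

```text
[456.98661826 152.77169968] (array([457.1, 152.8]), array([56.5, 62.7]), array([ 585.5, -393.8,   78. ]))
turn [0.24, 0.07, -0.23] shift [0.0632, 0.1381, 0.124] rows>=4.7
```

>>> send_rows --moves '[[[0,0,0],[0.013,0.028,0.01],1],[[0,0,0],[0.028,0.06,0.03],1],[[0.2,0,-0.2],[0.042,0.092,0.055],1],[[0.2,0,-0.2],[0.055,0.12,0.08],1],[[0.2,0,-0.2],[0.062,0.135,0.105],1],[[0.2,0,-0.2],[0.0632,0.138,0.124],1],[[0.2,0,-0.2],[0.0632,0.138,0.124],1],[[0.2,0,-0.2],[0.0632,0.138,0.124],1]]'

```text
clock: 31.15
position: [584.3, -392.7, 167.6]
tool_rot: [[0.997, -0.071, -0.005], [-0.071, -0.997, 0.002], [-0.005, -0.002, -1.0]]
ft_force: [-0.2, 0.0, 0.5]
opening: 0.999
```

Run:
```python
from h import *
d=snap("wrist");uv=proj(d,(585.5,-393.7,78));e=rim(d,*uv,78,r=65);print(uv,e)
rel((e[2][0],e[2][1],63),-4)
```

```text
Traceback (most recent call last):
  File "h.py", line 46, in rim
    h=cv2.convexHull(p.reshape(-1,1,2)); e=cv2.fitEllipse(h)
                                           ~~~~~~~~~~~~~~^^^
cv2.error: OpenCV(4.12.0) /io/opencv/modules/imgproc/src/shapedescr.cpp:361: error: (-201:Incorrect size of input array) There should be at least 5 points to fit the ellipse in function 'fitEllipseNoDirect'
```

Run:
```python
from h import *
d=snap("wrist","w12.png");uv=proj(d,(585.5,-393.7,78));print(uv)
u,v=uv.astype(int);im=d["color"]
print(im[v,u-70:u+71:10].tolist())
m=(im[v-60:v+60,u-70:u+70].astype(int).sum(2)>420);p=np.argwhere(m);print(len(p),p.min(0),p.max(0))
rel((585.5,-393.8,63),-4)
```

```text
[321.05825964 242.87976358]
[[126, 119, 120], [127, 120, 119], [127, 123, 120], [255, 255, 255], [240, 241, 243], [207, 198, 187], [247, 247, 247], [247, 247, 247], [247, 247, 247], [194, 187, 177], [253, 254, 254], [248, 248, 248], [127, 120, 121], [129, 124, 124], [125, 121, 121]]
5883 [12 29] [101 113]
turn [0.06, 0.04, -0.0] shift [-0.0003, 0.0006, 0.1079] rows>=2.6
```

>>> send_rows --moves '[[[0,0,0],[0,0.0005,0.015],1],[[0,0,0],[0,0.0005,0.04],1],[[0,0,0],[0,0.0005,0.065],1],[[0,0,0],[0,0.0005,0.085],1],[[0,0,0],[0,0.0005,0.1],1],[[0,0,0],[0,0.0005,0.108],1],[[0,0,0],[0,0.0005,0.108],1],[[0,0,0],[0,0.0005,0.108],1]]'

```text
clock: 31.92
position: [586.2, -393.7, 63.4]
tool_rot: [[0.998, -0.07, -0.0], [-0.07, -0.998, -0.001], [-0.0, 0.001, -1.0]]
ft_force: [0.2, -0.4, -0.4]
opening: 0.997
```

Run:
```python
from h import *
d=load("w8") if 0 else None
im=cv2.imread("pics/w12.png").astype(int)
m=((im.min(2)>190)).astype(np.uint8); n,l,st,c=cv2.connectedComponentsWithStats(m)
for s,q in zip(st[1:],c[1:]):
    if s[4]>80: print(s,q.round())
rel((585.5,-393.8,52),-4)
```

```text
[149 159  57  68 340] [184. 181.]
[ 280  195   84   89 4695] [320. 238.]
[   0  226   94   73 4954] [ 47. 259.]
[  0 277  16  20 269] [  7. 287.]
[115 339 410   2 793] [314. 339.]
[  110   344   420    78 11706] [306. 362.]
turn [0.07, 0.01, 0.01] shift [-0.0007, 0.0001, 0.0114] rows>=0.3
```

>>> send_rows --moves '[[[0,0,0],[0,0,0.006],1],[[0,0,0],[0,0,0.0115],1],[[0,0,0],[0,0,0.0115],1],[[0,0,0],[0,0,0.0115],0],[[0,0,0],[0,0,0.0115],0],[[0,0,0],[0,0,0.0115],0],[[0,0,0],[0,0,0.0115],0],[[0,0,0],[0,0,0.0115],0]]' --newtons 40

```text
clock: 32.58
position: [586.4, -393.9, 52.2]
tool_rot: [[0.998, -0.07, 0.0], [-0.07, -0.998, -0.002], [0.0, 0.002, -1.0]]
ft_force: [-0.5, -0.2, 0.5]
opening: 0.712
```

>>> send_rows --moves '[[[0,0,0],[0,0,0],0],[[0,0,0],[0,0,0],0],[[0,0,0],[0,0,0],0],[[0,0,0],[0,0,0],0],[[0,0,0],[0,0,0],0],[[0,0,0],[0,0,0],0],[[0,0,0],[0,0,0],0],[[0,0,0],[0,0,0],0]]'

```text
clock: 33.25
position: [586.4, -393.9, 52.2]
tool_rot: [[0.998, -0.07, 0.0], [-0.07, -0.998, -0.002], [0.0, 0.002, -1.0]]
ft_force: [0.1, -0.3, -0.1]
opening: 0.712
```

Run:
```python
from h import *
s=telemetry.read_state();print(s["position"],s["opening"],s["ft_force"])
a=rel((585.5,-394,255),-4);rel((534.6,-10,255),-4,frm=a)
```

```text
[ 586.37662013 -393.94048879   52.16935834] 0.7122842651189436 [ 0.14044042 -0.30100192 -0.11778702]
turn [0.09, -0.02, 0.01] shift [-0.0008, 0.0004, -0.2028] rows>=4.9
turn [0.0, 0.0, 0.0] shift [-0.0776, -0.3795, 0.0] rows>=9.3
```

>>> send_rows --moves '[[[0,0,0],[0,0,-0.01],0],[[0,0,0],[0,0,-0.03],0],[[0,0,0],[0,0,-0.06],0],[[0,0,0],[0,0,-0.095],0],[[0,0,0],[0,0,-0.13],0],[[0,0,0],[0,0,-0.165],0],[[0,0,0],[0,0,-0.19],0],[[0,0,0],[0,0,-0.2],0]]'

```text
clock: 33.92
position: [587.9, -394.6, 258.0]
tool_rot: [[0.998, -0.07, 0.006], [-0.07, -0.998, -0.006], [0.007, 0.005, -1.0]]
ft_force: [0.8, -0.6, 0.2]
opening: 0.707
```

>>> send_rows --moves '[[[0,0,0],[-0.003,-0.012,0],0],[[0,0,0],[-0.009,-0.042,0],0],[[0,0,0],[-0.017,-0.08,0],0],[[0,0,0],[-0.025,-0.118,0],0],[[0,0,0],[-0.033,-0.155,0],0],[[0,0,0],[-0.04,-0.19,0],0],[[0,0,0],[-0.045,-0.215,0],0],[[0,0,0],[-0.048,-0.23,0],0]]'

```text
clock: 34.58
position: [553.9, -158.2, 254.5]
tool_rot: [[0.998, -0.068, 0.003], [-0.068, -0.998, -0.004], [0.003, 0.004, -1.0]]
ft_force: [-0.2, -0.1, -0.5]
opening: 0.71
```

Run:
```python
from h import *
s=telemetry.read_state();print(s["position"],s["opening"],s["ft_force"])
a=rel((533.8,57.7,255),-4)
```

```text
[ 553.86574319 -158.22286029  254.49435621] 0.7102847280130424 [-0.23887381 -0.14213795 -0.45713979]
turn [0.22, -0.17, 0.12] shift [-0.0346, -0.2141, -0.0014] rows>=5.2
```

>>> send_rows --moves '[[[0.1,-0.1,0],[-0.004,-0.02,-0.001],0],[[0.2,-0.17,0.1],[-0.01,-0.055,-0.001],0],[[0.2,-0.17,0.1],[-0.017,-0.095,-0.001],0],[[0.2,-0.17,0.1],[-0.024,-0.135,-0.001],0],[[0.2,-0.17,0.1],[-0.029,-0.17,-0.001],0],[[0.2,-0.17,0.1],[-0.033,-0.197,-0.001],0],[[0.2,-0.17,0.1],[-0.0346,-0.21,-0.001],0],[[0.2,-0.17,0.1],[-0.0346,-0.2141,-0.001],0]]'

```text
clock: 35.25
position: [533.0, 59.5, 253.6]
tool_rot: [[0.998, -0.067, -0.002], [-0.067, -0.998, -0.0], [-0.002, 0.001, -1.0]]
ft_force: [0.2, 0.2, -0.6]
opening: 0.717
```

Run:
```python
from h import *
a=rel((534.2,57.7,216),-4)
s=telemetry.read_state();print(s["position"],s["opening"],s["ft_force"])
b=snap("side")["color"][100:400,150:450][:,:,::-1];w=snap("wrist")["color"][:,:,::-1]
cv2.imwrite("pics/v13.png",np.hstack([cv2.resize(b,(400,400)),cv2.resize(w,(400,400))]))
```

```text
turn [0.03, 0.09, 0.17] shift [0.0014, 0.0017, 0.0376] rows>=0.9
[532.98607999  59.48738801 253.63761514] 0.7165934255828245 [ 0.20231065  0.17224876 -0.63756971]
```

View pics/v13.png

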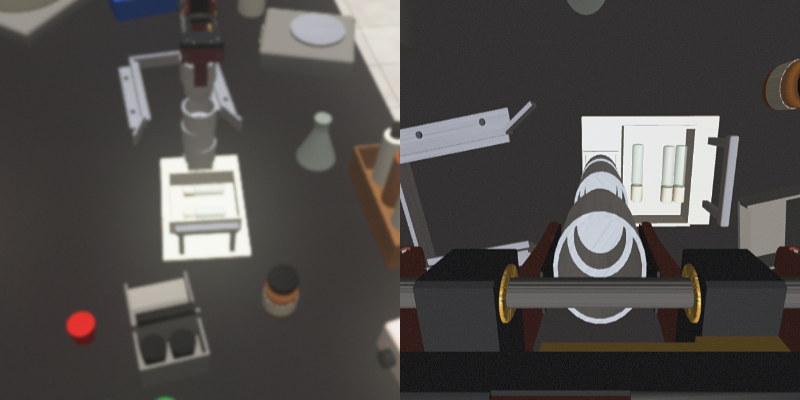

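The cup is held over the two-cup stack. Three tubes are in the bay, and the caddy is upright with both stoppers.

>>> send_rows --moves '[[[0,0,0.1],[0.0013,0.0017,0.005],0],[[0,0,0.17],[0.0013,0.0017,0.01],0],[[0,0,0.17],[0.0013,0.0017,0.016],0],[[0,0,0.17],[0.0013,0.0017,0.022],0],[[0,0,0.17],[0.0013,0.0017,0.028],0],[[0,0,0.17],[0.0013,0.0017,0.033],0],[[0,0,0.17],[0.0013,0.0017,0.037],0],[[0,0,0.17],[0.0013,0.0017,0.038],0]]'

```text
clock: 36.02
position: [534.4, 55.8, 215.0]
tool_rot: [[0.997, -0.071, -0.002], [-0.071, -0.997, -0.001], [-0.002, 0.001, -1.0]]
ft_force: [-0.1, 1.2, -2.3]
opening: 0.708
```

Run:
```python
from h import *
a=rel((534.0,57.7,193),-4)
s=telemetry.read_state();print(s["position"],s["opening"],s["ft_force"],s["moment"])
```

```text
turn [0.07, 0.12, -0.09] shift [-0.0005, -0.0019, 0.022] rows>=0.5
[534.38039818  55.79259304 215.02380676] 0.7076087679095332 [-0.09594881  1.23750159 -2.27694888] [-0.05431192  0.06854088  0.02243272]
```

Inside, with about 1 N of side force. I'll correct by y +2 and seat it.

>>> send_rows --moves '[[[0,0,0],[-0.0005,-0.0018,0.002],0],[[0,0,0],[-0.0005,-0.0018,0.006],0],[[0,0,0],[-0.0005,-0.0018,0.01],0],[[0,0,0],[-0.0005,-0.0018,0.014],0],[[0,0,0],[-0.0005,-0.0018,0.018],0],[[0,0,0],[-0.0005,-0.0018,0.021],0],[[0,0,0],[-0.0005,-0.0018,0.022],0],[[0,0,0],[-0.0005,-0.0018,0.022],0]]'

```text
clock: 36.68
position: [533.8, 57.6, 192.7]
tool_rot: [[0.997, -0.071, -0.003], [-0.071, -0.997, -0.001], [-0.003, 0.001, -1.0]]
ft_force: [-0.3, -0.3, -1.4]
opening: 0.711
```

>>> send_rows --moves '[[[0,0,0],[0,0,0.0005],0],[[0,0,0],[0,0,0.001],0],[[0,0,0],[0,0,0.0015],0],[[0,0,0],[0,0,0.0015],0],[[0,0,0],[0,0,0.0015],0],[[0,0,0],[0,0,0.0015],0],[[0,0,0],[0,0,0.0015],0],[[0,0,0],[0,0,0.0015],0]]'

```text
clock: 37.35
position: [534.3, 57.7, 192.0]
tool_rot: [[0.997, -0.071, -0.001], [-0.071, -0.997, -0.001], [-0.001, 0.001, -1.0]]
ft_force: [-0.7, 0.6, 5.0]
opening: 0.71
```

>>> send_rows --moves '[[[0,0,0],[0,0,-0.0005],1],[[0,0,0],[0,0,-0.0005],1],[[0,0,0],[0,0,-0.0005],1],[[0,0,0],[0,0,-0.0005],1],[[0,0,0],[0,0,-0.0005],1],[[0,0,0],[0,0,-0.0005],1],[[0,0,0],[0,0,-0.02],1],[[0,0,0],[0,0,-0.05],1]]'

```text
clock: 38.02
position: [532.3, 57.6, 239.8]
tool_rot: [[0.997, -0.071, -0.008], [-0.071, -0.997, -0.001], [-0.008, 0.002, -1.0]]
ft_force: [0.2, -0.0, 0.5]
opening: 1.003
```

>>> send_rows --moves '[[[0,0,0],[0,0,-0.03],1],[[0,0,0],[0,0,-0.065],1],[[0,0,0],[0,0,-0.1],1],[[0,0,0],[0,0,-0.13],1],[[0,0,0],[-0.02,-0.02,-0.14],1],[[0,0,0],[-0.04,-0.05,-0.14],1],[[0,0,0],[-0.06,-0.08,-0.14],1],[[0,0,0],[-0.06,-0.08,-0.14],1]]'

```text
clock: 38.68
position: [476.8, 145.3, 380.5]
tool_rot: [[0.998, -0.068, -0.008], [-0.068, -0.998, 0.001], [-0.008, -0.0, -1.0]]
ft_force: [-0.2, -0.2, -0.1]
opening: 1.002
```

Run:
```python
from h import *
s=telemetry.read_state();print(s["position"])
d=snap("wrist","w14.png");np.savez("pics/w14.npz",**d)
uv=proj(d,(533.8,57.7,218));print(uv,rim(d,*uv,218,r=55),proj(d,(515,210,30)),proj(d,(505,410,30)))
```

```text
[476.76384904 145.33322358 380.49978702]
[413.2205002  153.08294094] (array([412.2, 153.6]), array([66.3, 71.5]), array([533.4,  58.6, 218. ])) [273.58711071 170.41198578] [138.64640621 186.76658237]
```

View pics/w14.png

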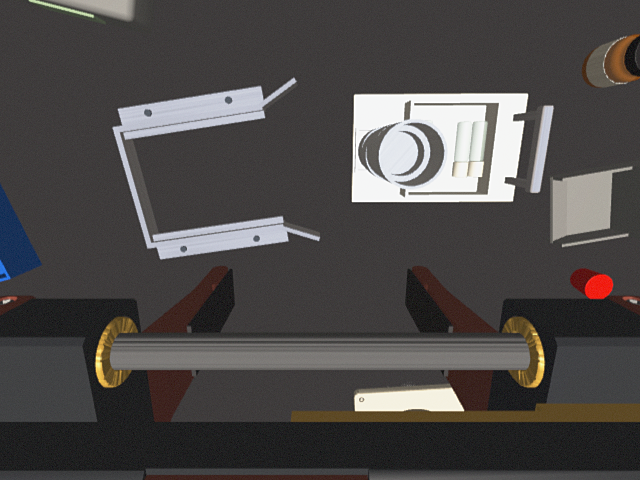

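Run:
```python
from h import *
d=load("w14");g=cv2.cvtColor(d["color"],6+1)
for u in(160,210,250): print(u,"up",100 if 0 else 80,g[80:150,u].tolist(),"\n low 205",g[205:265,u].tolist())
for v in (160,220): print("stop row",v,g[v,110:165].tolist())
```

```text
160 up 80 [61, 62, 62, 58, 60, 60, 60, 58, 59, 62, 60, 61, 60, 59, 60, 58, 59, 63, 63, 58, 57, 101, 177, 202, 199, 198, 202, 198, 198, 199, 202, 194, 191, 195, 202, 203, 198, 195, 196, 197, 196, 192, 191, 195, 196, 179, 132, 190, 202, 203, 203, 197, 197, 189, 123, 59, 56, 62, 61, 62, 61, 57, 55, 60, 60, 59, 60, 61, 60, 59] 
 low 205 [55, 63, 58, 63, 61, 62, 60, 63, 60, 61, 61, 61, 57, 66, 57, 61, 55, 59, 59, 58, 60, 62, 56, 63, 59, 60, 54, 57, 110, 187, 203, 206, 198, 197, 190, 135, 134, 194, 199, 196, 197, 194, 202, 201, 192, 200, 206, 205, 203, 204, 209, 204, 209, 193, 102, 57, 63, 60, 62, 58]
210 up 80 [59, 60, 60, 60, 63, 61, 60, 61, 60, 59, 58, 57, 57, 81, 154, 203, 206, 208, 207, 201, 203, 202, 203, 198, 195, 199, 204, 203, 201, 201, 202, 205, 199, 200, 197, 201, 200, 180, 132, 195, 204, 203, 206, 204, 204, 199, 136, 58, 57, 59, 60, 58, 61, 61, 63, 59, 62, 60, 60, 64, 58, 59, 59, 59, 64, 60, 58, 56, 61, 60] 
 low 205 [62, 59, 61, 62, 59, 61, 60, 61, 58, 62, 57, 60, 61, 59, 60, 57, 57, 59, 61, 58, 62, 127, 205, 205, 202, 197, 199, 191, 140, 149, 200, 200, 196, 194, 200, 203, 198
[... 487 characters left out ...]
, 56, 58, 55, 111, 184, 202, 199, 201, 202, 194, 134, 120, 201, 204, 201, 201, 202, 200, 198, 196, 203, 203, 201, 202, 205, 204, 204, 203, 199, 156, 62, 59, 62, 61, 65, 61, 58, 61, 60, 59, 61, 61, 63, 59, 63, 63, 61, 61]
stop row 160 [60, 63, 62, 64, 58, 68, 58, 62, 57, 55, 54, 81, 192, 204, 201, 203, 201, 163, 84, 78, 83, 86, 80, 80, 85, 83, 84, 83, 68, 57, 58, 56, 64, 59, 65, 59, 58, 63, 61, 59, 61, 61, 61, 61, 58, 63, 58, 59, 61, 61, 60, 59, 62, 64, 62]
stop row 220 [60, 64, 67, 60, 64, 62, 58, 65, 63, 57, 56, 62, 63, 63, 60, 59, 63, 58, 62, 62, 60, 60, 60, 60, 62, 63, 59, 55, 63, 139, 199, 196, 195, 200, 175, 88, 73, 82, 81, 84, 81, 79, 85, 79, 82, 69, 62, 57, 62, 57, 61, 61, 59, 61, 59]
```

Run:
```python
from h import *
d=load("w14")
up=[ray(d,u,v,21) for u,v in((160,134.3),(210,126.3),(250,120.3))];lo=[ray(d,u,v,21) for u,v in((160,233),(210,226),(250,220))]
for n,L in(("up",up),("lo",lo)): print(n,np.round(L,1)[:,:2].tolist(),np.degrees(np.arctan2(*(L[2]-L[0])[:2])))
a,b=ray(d,138,160,0),ray(d,155,220,0);print("stop base",a,b,np.degrees(np.arctan2(*(a-b)[1::-1])))
a,b=ray(d,127.5,160,30),ray(d,144.6,220,30);print("stop top",a,b)
for n,u,v in[("RT",527.5,94),("RB",524,203),("LT",353,94),("LB",351,202)]: print(n,ray(d,u,v,8).round(1))
for n,u,v in[("hT",543,107),("hB",537,191)]: print(n,ray(d,u,v,80).round(1))
```

```text
up [[576.4, 368.7], [582.3, 295.4], [586.5, 237.5]] 175.59030692818794
lo [[431.5, 396.5], [437.3, 317.6], [442.5, 255.0]] 175.56880934034757
stop base [542.71637939 418.66534678   0.        ] [448.47119015 410.89239148   0.        ] 4.714848831050111
stop top [544.01581997 418.10190498  30.        ] [455.10516552 411.3196197   30.        ]
RT [ 595.8 -160.1    8. ]
RB [ 437.6 -168.8    8. ]
LT [612.9  88.6   8. ]
LB [457.5  98.4   8. ]
hT [ 572.7 -139.5   80. ]
hB [ 467.7 -142.2   80. ]
```

Run:
```python
from h import *
a=rel((520.2,-142.5,300),-3.6);rel((520.2,-142.5,100),-3.6,frm=a)
```

```text
turn [0.08, 0.43, -0.29] shift [0.0622, 0.2826, 0.0803] rows>=7.2
turn [0.0, 0.0, 0.0] shift [0.0, 0.0, 0.2] rows>=4.8
```

>>> send_rows --moves '[[[0,0.2,0],[0.008,0.035,0],1],[[0,0.4,-0.3],[0.017,0.075,0],1],[[0,0.4,-0.3],[0.026,0.115,0],1],[[0,0.4,-0.3],[0.035,0.155,0.005],1],[[0,0.4,-0.3],[0.044,0.195,0.015],1],[[0,0.4,-0.3],[0.053,0.235,0.03],1],[[0,0.4,-0.3],[0.061,0.27,0.05],1],[[0,0.4,-0.3],[0.062,0.2826,0.08],1]]'

```text
clock: 39.4
position: [522.0, -148.0, 301.4]
tool_rot: [[0.998, -0.066, 0.004], [-0.066, -0.998, -0.004], [0.005, 0.004, -1.0]]
ft_force: [0.1, 0.9, -0.5]
opening: 1.0
```

Run:
```python
from h import *
s=telemetry.read_state();print(s["position"])
d=snap("wrist","w15.png");np.savez("pics/w15.npz",**d)
im=d["color"].astype(int)
print([proj(d,X).round(1).tolist() for X in((575,-146,80),(465,-139,80),(520.2,-142.5,80))])
u,v=proj(d,(520.2,-142.5,80)).astype(int)
for w in(v-35,v,v+20): print(w,u-40,im[w,u-40:u+40:1].sum(1).tolist())
rel((520.2,-142.5,100),-3.6)
```

```text
[ 522.00219224 -148.02036747  301.44336927]
[[314.0, 164.1], [314.6, 261.7], [314.3, 214.5]]
179 274 [661, 649, 627, 665, 715, 723, 662, 296, 233, 328, 744, 718, 703, 700, 707, 704, 702, 700, 703, 705, 702, 702, 702, 702, 701, 707, 705, 704, 702, 704, 704, 701, 700, 713, 723, 483, 449, 489, 532, 505, 516, 527, 525, 522, 524, 525, 490, 464, 628, 718, 729, 712, 278, 121, 153, 149, 144, 156, 150, 150, 133, 155, 141, 148, 141, 161, 146, 166, 151, 164, 145, 154, 162, 154, 164, 145, 158, 144, 153, 150]
214 274 [668, 662, 627, 597, 653, 714, 723, 661, 294, 235, 343, 738, 716, 701, 703, 703, 697, 702, 703, 701, 701, 700, 699, 702, 701, 704, 704, 703, 704, 701, 705, 705, 700, 702, 716, 723, 430, 477, 531, 522, 505, 519, 523, 526, 520, 517, 494, 466, 625, 722, 725, 726, 258, 119, 150, 148, 150, 146, 167, 158, 148, 148, 173, 130, 150, 152, 165, 152, 147, 155, 154, 149, 161, 157, 159, 146, 152, 150, 159, 140]
234 274 [685, 688, 667, 625, 586, 675, 714, 731, 546, 279, 266, 532, 723, 712, 699, 703, 700, 700, 697, 700, 703, 701, 702, 700, 700, 700, 702, 701, 703, 698, 706, 702, 703, 704, 713, 730, 389, 470, 528, 519, 511, 526, 519, 527, 517, 519, 494, 471, 620, 716, 724, 723, 255, 103, 135, 147, 157, 160, 154, 153, 139, 157, 146, 161, 158, 147, 137, 167, 148, 153, 149, 149, 142, 155, 147, 143, 153, 160, 164, 154]
turn [0.1, 0.38, -0.22] shift [0.0032, -0.0053, 0.1938] rows>=4.7
```

>>> send_rows --moves '[[[0.1,0.2,-0.2],[0.002,-0.003,0.02],1],[[0.1,0.38,-0.2],[0.0032,-0.0045,0.06],1],[[0.1,0.38,-0.2],[0.0032,-0.0045,0.1],1],[[0.1,0.38,-0.2],[0.0032,-0.0045,0.135],1],[[0.1,0.38,-0.2],[0.0032,-0.0045,0.165],1],[[0.1,0.38,-0.2],[0.0032,-0.0045,0.185],1],[[0.1,0.38,-0.2],[0.0032,-0.0045,0.193],1],[[0.1,0.38,-0.2],[0.0032,-0.0045,0.193],1]]'

```text
clock: 40.12
position: [518.9, -143.2, 99.1]
tool_rot: [[0.998, -0.063, -0.004], [-0.063, -0.998, 0.001], [-0.004, -0.001, -1.0]]
ft_force: [-0.1, 0.1, 0.0]
opening: 1.003
```

Run:
```python
from h import *
rel((520.2,-143.3,63),-3.6);print(telemetry.read_state()["position"])
```

```text
turn [-0.05, 0.23, -0.03] shift [0.0015, 0.0, 0.0361] rows>=0.9
[ 518.88222179 -143.22389565   99.09982617]
```

>>> send_rows --moves '[[[0,0.2,0],[0.0015,0,0.012],1],[[0,0.2,0],[0.0015,0,0.026],1],[[0,0.2,0],[0.0015,0,0.035],1],[[0,0.2,0],[0.0015,0,0.036],0],[[0,0.2,0],[0.0015,0,0.036],0],[[0,0.2,0],[0.0015,0,0.036],0],[[0,0.2,0],[0.0015,0,0.036],0],[[0,0.2,0],[0.0015,0,0.036],0]]' --newtons 60

```text
clock: 40.78
position: [520.8, -143.4, 63.9]
tool_rot: [[0.998, -0.063, 0.001], [-0.063, -0.998, 0.0], [0.001, -0.001, -1.0]]
ft_force: [0.2, -1.0, -0.2]
opening: 0.656
```

>>> send_rows --moves '[[[0,0,0],[0,0,0],0],[[0,0,0],[0,0,0],0],[[0,0,0],[0,0,0],0],[[0,0,0],[0,0,0],0],[[0,0,0],[0,0,0],0],[[0,0,0],[0,0,0],0],[[0,0,0],[0,0,0],0],[[0,0,0],[0,0,0],0]]'

```text
clock: 41.45
position: [520.9, -143.7, 63.9]
tool_rot: [[0.998, -0.063, 0.001], [-0.063, -0.998, 0.0], [0.001, -0.0, -1.0]]
ft_force: [-1.1, -3.2, -0.5]
opening: 0.153
```

>>> send_rows --moves '[[[0,0,0],[0,0,0],0],[[0,0,0],[0,0,0],0],[[0,0,0],[0,0,0],0],[[0,0,0],[0,0,0],0],[[0,0,0],[0,0,0],0],[[0,0,0],[0,0,0],0],[[0,0,0],[0,0,0],0],[[0,0,0],[0,0,0],0]]'

```text
clock: 42.12
position: [520.8, -143.7, 63.9]
tool_rot: [[0.998, -0.063, 0.001], [-0.063, -0.998, 0.0], [0.001, -0.0, -1.0]]
ft_force: [-0.1, -1.2, 0.8]
opening: 0.154
```

Run:
```python
from h import *
h=np.array([511.1,290.4]);D=np.array([np.cos(np.radians(94.4)),np.sin(np.radians(94.4))])
s=telemetry.read_state();z=s["position"][2];print(s["position"],s["opening"],s["ft_force"])
for S in(290,250): 
    p=h-(S+112)*D; rel((p[0],p[1],z),4.4)
```

```text
[ 520.82591368 -143.73156891   63.88164051] 0.1543911927714985 [-0.1311823  -1.16164978  0.77987425]
turn [-0.01, -0.05, -8.02] shift [0.019, -0.0346, 0.0] rows>=1.1
turn [-0.01, -0.05, -8.02] shift [0.0134, -0.0742, 0.0] rows>=1.8
```

>>> send_rows --moves '[[[0,0,-0.4],[0.001,-0.002,0],0],[[0,0,-1.4],[0.003,-0.006,0],0],[[0,0,-2.8],[0.0065,-0.012,0],0],[[0,0,-4.3],[0.0105,-0.019,0],0],[[0,0,-5.8],[0.0142,-0.026,0],0],[[0,0,-7],[0.017,-0.031,0],0],[[0,0,-7.8],[0.0185,-0.034,0],0],[[0,0,-8],[0.019,-0.035,0],0]]'

```text
clock: 42.78
position: [542.6, -110.0, 63.9]
tool_rot: [[0.997, 0.077, 0.002], [0.077, -0.997, -0.0], [0.002, 0.0, -1.0]]
ft_force: [0.9, -5.7, -2.7]
opening: 0.154
```

```bash
cat >> h.py <<'E'
def chk(*Ss):
    h=np.array([511.1,290.4]);D=np.array([np.cos(np.radians(94.4)),np.sin(np.radians(94.4))])
    s=telemetry.read_state();p=s["position"];q=h-112*D-p[:2];print(p.round(1),s["opening"].round(3),s["ft_force"].round(1),"S",(q@D).round(1),"lat",(q@np.array([-D[1],D[0]])).round(1))
    for S in Ss:
        a=h-(S+112)*D; rel((a[0],a[1],63.9),4.4)
E
python3 - <<'E'
from h import *
chk(240,0)
d=snap("wrist","w16.png");np.savez("pics/w16.npz",**d)
m=((d["color"].astype(int).min(2)>215)).astype(np.uint8);m[290:]=0
n,l,st,c=cv2.connectedComponentsWithStats(m);i=1+np.argmax(st[1:,4]);print(st[i])
p=np.argwhere(l==i)[:,::-1].astype(np.float32);b=cv2.approxPolyDP(cv2.convexHull(p.reshape(-1,1,2)),8,True)[:,0];print([(q.tolist(),ray(d,*q,8).round(1)[:2].tolist()) for q in b])
E
```

```text
Traceback (most recent call last):
  File "h.py", line 50, in chk
    s=telemetry.read_state();p=s["position"];q=h-112*D-p[:2];print(p.round(1),s["opening"].round(3),s["ft_force"].round(1),"S",(q@D).round(1),"lat",(q@np.array([-D[1],D[0]])).round(1))
                                                                              ^^^^^^^^^^^^^^^^^^
AttributeError: 'float' object has no attribute 'round'
```

```bash
sed -i 's/s\["opening"\].round(3)/round(s["opening"],3)/' h.py
python3 - <<'E'
from h import *
chk(240)
d=snap("wrist","w16.png");np.savez("pics/w16.npz",**d)
m=((d["color"].astype(int).min(2)>215)).astype(np.uint8);m[290:]=0
n,l,st,c=cv2.connectedComponentsWithStats(m);i=1+np.argmax(st[1:,4]);print(st[i])
p=np.argwhere(l==i)[:,::-1].astype(np.float32);b=cv2.approxPolyDP(cv2.convexHull(p.reshape(-1,1,2)),8,True)[:,0];print([(q.tolist(),ray(d,*q,8).round(1)[:2].tolist()) for q in b])
E
```

```text
[ 542.6 -110.    63.9] 0.154 [ 0.9 -5.7 -2.7] S 289.6 lat 0.6
turn [0.03, -0.1, 0.03] shift [-0.0006, -0.0496, -0.0] rows>=1.2
[    0   134   341   156 14200]
[([338.0, 264.0], [540.0, -122.0]), ([257.0, 289.0], [518.5, -70.4]), ([0.0, 153.0], [593.9, 85.0]), ([0.0, 134.0], [604.9, 83.3]), ([339.0, 135.0], [619.7, -115.3])]
```

View pics/w16.png

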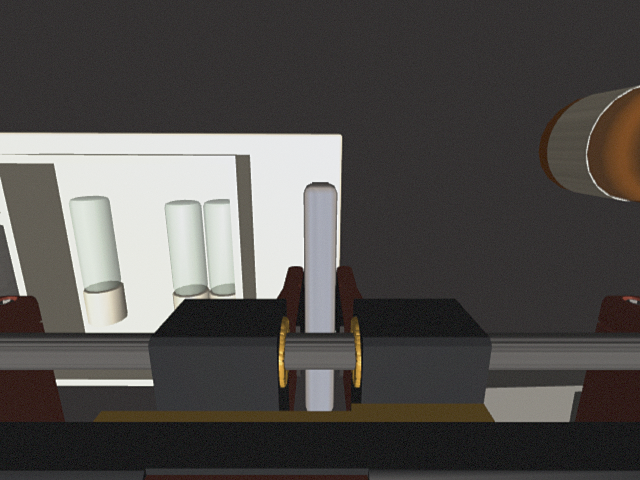

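The tray's corner and long edge agree with the holder axis to about 1 mm and 0.2°, so I slide it in gentle steps.

>>> send_rows --moves '[[[0,0,0],[0,-0.002,0],0],[[0,0,0],[0,-0.007,0],0],[[0,0,0],[0,-0.015,0],0],[[0,0,0],[-0.0003,-0.024,0],0],[[0,0,0],[-0.0005,-0.033,0],0],[[0,0,0],[-0.0006,-0.041,0],0],[[0,0,0],[-0.0006,-0.046,0],0],[[0,0,0],[-0.0006,-0.048,0],0]]'

```text
clock: 43.5
position: [537.9, -62.0, 63.9]
tool_rot: [[0.997, 0.077, 0.001], [0.077, -0.997, -0.0], [0.001, 0.001, -1.0]]
ft_force: [0.5, -6.1, -2.6]
opening: 0.155
```

Run:
```python
from h import *
chk(200)
```

```text
[537.9 -62.   63.9] 0.155 [ 0.5 -6.1 -2.6] S 241.4 lat -0.3
turn [0.03, -0.08, 0.03] shift [0.0003, -0.0414, -0.0] rows>=1.0
```

>>> send_rows --moves '[[[0,0,0],[0,-0.002,0],0],[[0,0,0],[0,-0.007,0],0],[[0,0,0],[0,-0.014,0],0],[[0,0,0],[0.0003,-0.022,0],0],[[0,0,0],[0.0003,-0.03,0],0],[[0,0,0],[0.0003,-0.037,0],0],[[0,0,0],[0.0003,-0.041,0],0],[[0,0,0],[0.0003,-0.042,0],0]]'

```text
clock: 44.17
position: [534.7, -20.0, 63.9]
tool_rot: [[0.997, 0.078, 0.001], [0.078, -0.997, -0.001], [0.001, 0.001, -1.0]]
ft_force: [-0.3, -5.5, -0.3]
opening: 0.157
```

>>> send_rows --moves '[[[0,0,0],[0,-0.002,0],0],[[0,0,0],[0,-0.006,0],0],[[0,0,0],[0,-0.011,0],0],[[0,0,0],[0,-0.016,0],0],[[0,0,0],[0,-0.021,0],0],[[0,0,0],[0,-0.026,0],0],[[0,0,0],[0,-0.029,0],0],[[0,0,0],[0,-0.03,0],0]]'

```text
clock: 44.83
position: [532.1, 9.6, 63.9]
tool_rot: [[0.997, 0.078, 0.001], [0.078, -0.997, -0.001], [0.001, 0.002, -1.0]]
ft_force: [0.3, -6.9, 0.3]
opening: 0.154
```

Run:
```python
from h import *
chk(120)
```

```text
[532.1   9.6  63.9] 0.154 [ 0.3 -6.9  0.3] S 169.6 lat -0.6
turn [0.09, -0.03, 0.07] shift [0.0007, -0.0496, -0.0001] rows>=1.2
```

>>> send_rows --moves '[[[0,0,0],[0,-0.002,0],0],[[0,0,0],[0,-0.007,0],0],[[0,0,0],[0.0003,-0.014,0],0],[[0,0,0],[0.0004,-0.022,0],0],[[0,0,0],[0.0004,-0.03,0],0],[[0,0,0],[0.0004,-0.037,0],0],[[0,0,0],[0.0004,-0.041,0],0],[[0,0,0],[0.0004,-0.042,0],0]]'

```text
clock: 45.5
position: [528.9, 51.4, 63.9]
tool_rot: [[0.997, 0.078, 0.0], [0.078, -0.997, -0.002], [-0.0, 0.002, -1.0]]
ft_force: [0.2, -6.9, 1.0]
opening: 0.155
```

>>> send_rows --moves '[[[0,0,0],[0,-0.002,0],0],[[0,0,0],[0,-0.007,0],0],[[0,0,0],[0,-0.014,0],0],[[0,0,0],[0,-0.022,0],0],[[0,0,0],[0,-0.03,0],0],[[0,0,0],[0,-0.037,0],0],[[0,0,0],[0,-0.041,0],0],[[0,0,0],[0,-0.042,0],0]]'

```text
clock: 46.17
position: [525.2, 93.0, 63.9]
tool_rot: [[0.997, 0.079, -0.001], [0.079, -0.997, -0.003], [-0.001, 0.003, -1.0]]
ft_force: [0.8, -9.0, 2.0]
opening: 0.153
```

Run:
```python
from h import *
chk(45,8)
```

```text
[525.2  93.   63.9] 0.153 [ 0.8 -9.   2. ] S 85.8 lat -1.1
turn [0.16, 0.05, 0.13] shift [0.0012, -0.0408, -0.0001] rows>=1.0
turn [0.16, 0.05, 0.13] shift [0.0013, -0.0778, -0.0002] rows>=1.9
```

>>> send_rows --moves '[[[0,0,0],[0,-0.002,0],0],[[0.1,0,0.1],[0.0002,-0.007,0],0],[[0.15,0,0.1],[0.0004,-0.014,0],0],[[0.15,0,0.1],[0.0005,-0.022,0],0],[[0.15,0,0.1],[0.0005,-0.03,0],0],[[0.15,0,0.1],[0.0005,-0.036,0],0],[[0.15,0,0.1],[0.0005,-0.039,0],0],[[0.15,0,0.1],[0.0005,-0.04,0],0]]'

```text
clock: 46.83
position: [522.0, 132.5, 63.9]
tool_rot: [[0.997, 0.078, -0.002], [0.078, -0.997, -0.001], [-0.002, 0.001, -1.0]]
ft_force: [0.6, -8.3, 2.5]
opening: 0.156
```

>>> send_rows --moves '[[[0,0,0],[0,-0.002,0],0],[[0,0,0],[0,-0.007,0],0],[[0,0,0],[0,-0.013,0],0],[[0,0,0],[0,-0.019,0],0],[[0,0,0],[0,-0.025,0],0],[[0,0,0],[0,-0.03,0],0],[[0,0,0],[0,-0.033,0],0],[[0,0,0],[0,-0.034,0],0]]'

```text
clock: 47.5
position: [518.8, 165.8, 63.9]
tool_rot: [[0.997, 0.078, -0.003], [0.078, -0.997, -0.002], [-0.003, 0.002, -1.0]]
ft_force: [0.6, -8.4, 2.0]
opening: 0.157
```

Run:
```python
from h import *
chk(0)
```

```text
[518.8 165.8  63.9] 0.157 [ 0.6 -8.4  2. ] S 12.8 lat -1.8
turn [0.12, 0.17, 0.08] shift [0.0019, -0.0128, -0.0001] rows>=0.3
```

>>> send_rows --moves '[[[0,0,0],[0.0003,-0.001,0],0],[[0,0,0],[0.0005,-0.002,0],0],[[0,0,0],[0.0005,-0.0035,0],0],[[0,0,0],[0.0005,-0.005,0],0],[[0,0,0],[0.0005,-0.0065,0],0],[[0,0,0],[0.0005,-0.008,0],0],[[0,0,0],[0.0005,-0.009,0],0],[[0,0,0],[0.0005,-0.009,0],0]]'

```text
clock: 48.17
position: [518.1, 173.9, 63.9]
tool_rot: [[0.997, 0.078, -0.004], [0.078, -0.997, -0.003], [-0.004, 0.003, -1.0]]
ft_force: [-0.2, -6.5, 2.5]
opening: 0.156
```

>>> send_rows --moves '[[[0,0,0],[0,-0.0005,0],0],[[0,0,0],[0,-0.001,0],0],[[0,0,0],[0,-0.0015,0],0],[[0,0,0],[0,-0.002,0],0],[[0,0,0],[0,-0.0025,0],0],[[0,0,0],[0,-0.003,0],0],[[0,0,0],[0,-0.003,0],0],[[0,0,0],[0,-0.003,0],0]]'

```text
clock: 48.83
position: [517.4, 176.1, 63.9]
tool_rot: [[0.997, 0.078, -0.005], [0.078, -0.997, -0.004], [-0.005, 0.004, -1.0]]
ft_force: [0.8, -6.7, 2.1]
opening: 0.153
```

Not at the stop yet (force is still plain sliding friction). I'll keep creeping.

>>> send_rows --moves '[[[0,0,0],[0,-0.0005,0],0],[[0,0,0],[0,-0.001,0],0],[[0,0,0],[0,-0.0015,0],0],[[0,0,0],[0,-0.002,0],0],[[0,0,0],[0,-0.0025,0],0],[[0,0,0],[0,-0.003,0],0],[[0,0,0],[0,-0.003,0],0],[[0,0,0],[0,-0.003,0],0]]'

```text
clock: 49.5
position: [516.9, 178.2, 63.9]
tool_rot: [[0.997, 0.078, -0.006], [0.078, -0.997, -0.005], [-0.006, 0.005, -1.0]]
ft_force: [1.5, -7.8, 1.3]
opening: 0.16
```

Run:
```python
from h import *
chk(0)
```

```text
[516.9 178.2  63.9] 0.16 [ 1.5 -7.8  1.3] S 0.3 lat -2.8
turn [0.28, 0.35, 0.05] shift [0.0028, -0.0003, -0.0] rows>=0.1
```

>>> send_rows --moves '[[[0.1,0.1,0],[0.0005,-0.0007,0],0],[[0.2,0.2,0],[0.001,-0.0014,0],0],[[0.2,0.3,0],[0.0015,-0.002,0],0],[[0.2,0.3,0],[0.0015,-0.0026,0],0],[[0.2,0.3,0],[0.0015,-0.0032,0],0],[[0.2,0.3,0],[0.0015,-0.0038,0],0],[[0.2,0.3,0],[0.0015,-0.004,0],0],[[0.2,0.3,0],[0.0015,-0.004,0],0]]'

```text
clock: 50.17
position: [517.5, 178.5, 63.9]
tool_rot: [[0.997, 0.079, -0.003], [0.079, -0.997, -0.007], [-0.003, 0.006, -1.0]]
ft_force: [4.3, -26.0, 6.4]
opening: 0.154
```

Run:
```python
from h import *
chk(0)
```

```text
[517.5 178.5  63.9] 0.154 [  4.3 -26.    6.4] S 0.1 lat -2.2
turn [0.36, 0.19, 0.11] shift [0.0022, -0.0, -0.0] rows>=0.1
```

>>> send_rows --moves '[[[0,0,0],[0,0,0],0],[[0,0,0],[0,0,0],0],[[0,0,0],[0,0,0],0.5],[[0,0,0],[0,0,0],0.5],[[0,0,0],[0,0,0],0.5],[[0,0,0],[0,0,0],0.5],[[0,0,0],[0,0,0],0.5],[[0,0,0],[0,0,0],0.5]]'

```text
clock: 50.83
position: [517.4, 178.8, 63.9]
tool_rot: [[0.997, 0.079, -0.003], [0.079, -0.997, -0.006], [-0.003, 0.006, -1.0]]
ft_force: [0.7, 0.9, 0.4]
opening: 0.5
```

>>> send_rows --moves '[[[0,0,0],[0,0,0],0.5],[[0,0,0],[0,0,0],0.5],[[0,0,0],[0,0,-0.01],0.5],[[0,0,0],[0,0,-0.04],0.5],[[0,0,0],[0,0,-0.08],0.5],[[0,0,0],[0,0,-0.12],0.5],[[0,0,0],[0,0,-0.16],0.5],[[0,0,0],[0,0,-0.2],0.5]]'

```text
clock: 51.5
position: [517.4, 179.9, 266.6]
tool_rot: [[0.997, 0.079, -0.003], [0.079, -0.997, -0.006], [-0.003, 0.006, -1.0]]
ft_force: [1.0, -0.3, 0.4]
opening: 0.496
```

>>> send_rows --moves '[[[0,0,0],[0,0.02,-0.03],0.5],[[0,0,0],[-0.01,0.05,-0.06],0.5],[[0,0,0],[-0.02,0.08,-0.1],0.5],[[0,0,0],[-0.02,0.09,-0.12],0.5],[[0,0,0],[-0.02,0.09,-0.12],0.5],[[0,0,0],[-0.02,0.09,-0.12],0.5],[[0,0,0],[-0.02,0.09,-0.12],0.5],[[0,0,0],[-0.02,0.09,-0.12],0.5]]'

```text
clock: 52.17
position: [504.2, 89.7, 385.9]
tool_rot: [[0.997, 0.079, -0.005], [0.079, -0.997, -0.006], [-0.006, 0.006, -1.0]]
ft_force: [-0.4, 0.3, -0.1]
opening: 0.498
```

Run:
```python
from h import *
s=telemetry.read_state();print(s["position"],s["ft_force"],s["opening"])
w=snap("wrist","w20.png");np.savez("pics/w20.npz",**w)
b=snap("side","s20.png");
D=np.array([-.0767,.997,0]);P=np.array([.997,.0767,0]);h=np.array([511.1,290.4,0])
c=h+90*D+[0,0,218];uv=proj(w,c);print("stack",c,uv,rim(w,*uv,218,r=60))
print("handle ends",[proj(w,h-112*D+k*P+[0,0,80]).round(1).tolist() for k in(-55,0,55)],"corner rear+",proj(w,h-125*D+78*P+[0,0,8]).round(1))
S=b["color"][60:360,180:420][:,:,::-1]
cv2.imwrite("pics/v20.png",np.hstack([cv2.resize(S,(320,400)),cv2.resize(w["color"][:,:,::-1],(480,400))]))
```

```text
[504.16031644  89.7315126  385.91354242] [-0.3967168  0.3230782 -0.1122529] 0.4979989585437478
stack [504.197 380.13  218.   ] [ 10.10347861 197.13354138] (array([ 10.4, 169. ]), array([ 2.3, 17.1]), array([530.5, 375.9, 218. ]))
handle ends [[254.6, 222.5], [252.7, 182.2], [250.7, 139.2]] corner rear+ [267.9 123.8]
```

>>> send_rows --moves '[[[0,0,0],[-0.005,-0.03,-0.01],0.5],[[0,0,0],[-0.01,-0.065,-0.02],0.5],[[0,0,0],[-0.015,-0.1,-0.02],0.5],[[0,0,0],[-0.02,-0.135,-0.02],0.5],[[0,0,0],[-0.025,-0.165,-0.02],0.5],[[0,0,0],[-0.025,-0.17,-0.02],0.5],[[0,0,0],[-0.025,-0.17,-0.02],0.5],[[0,0,0],[-0.025,-0.17,-0.02],0.5]]'

```text
clock: 52.93
position: [465.7, 257.4, 403.9]
tool_rot: [[0.997, 0.081, -0.007], [0.081, -0.997, -0.008], [-0.007, 0.007, -1.0]]
ft_force: [0.1, 0.2, -0.6]
opening: 0.501
```

Run:
```python
from h import *
print(telemetry.read_state()["position"])
w=snap("wrist","w21.png");np.savez("pics/w21.npz",**w)
D=np.array([-.0767,.997,0]);P=np.array([.997,.0767,0]);h=np.array([511.1,290.4,0])
c=h+90*D+[0,0,218];uv=proj(w,c);print("stack",c,uv,rim(w,*uv,218,r=50))
g=cv2.cvtColor(w["color"],7)
for k in(55,45): # along front, profile along D at z=8 from bay to beyond the stop
    print(k,[(t,int(g[tuple(proj(w,h+t*D+k*P+[0,0,8]).round().astype(int)[::-1])])) for t in range(112,150,2)])
print("handle",[(t,int(g[tuple(proj(w,h+t*D+40*P+[0,0,80]).round().astype(int)[::-1])])) for t in range(-130,-94,2)])
m=((w["color"].astype(int).min(2)>215)).astype(np.uint8);m[290:]=0
n,l,st,cc=cv2.connectedComponentsWithStats(m);i=1+np.argmax(st[1:,4])
p=np.argwhere(l==i)[:,::-1].astype(np.float32);b=cv2.approxPolyDP(cv2.convexHull(p.reshape(-1,1,2)),6,True)[:,0]
for q in b:
    r=ray(w,*q,8)-h;print(q,"tray x %.1f y %.1f"%(r@D,-(r@P)))
```

```text
[465.67511918 257.38072217 403.94172471]
stack [504.197 380.13  218.   ] [195.68141313 168.05652094] (array([198. , 175.1]), array([60.3, 79.7]), array([497.6, 377.9, 218. ]))
55 [(112, 246), (114, 246), (116, 246), (118, 246), (120, 246), (122, 250), (124, 111), (126, 69), (128, 84), (130, 89), (132, 184), (134, 205), (136, 204), (138, 208), (140, 164), (142, 67), (144, 65), (146, 61), (148, 62)]
45 [(112, 246), (114, 246), (116, 246), (118, 246), (120, 248), (122, 255), (124, 230), (126, 95), (128, 80), (130, 81), (132, 124), (134, 201), (136, 200), (138, 205), (140, 96), (142, 57), (144, 57), (146, 62), (148, 59)]
handle [(-130, 61), (-128, 62), (-126, 61), (-124, 57), (-122, 58), (-120, 65), (-118, 142), (-116, 211), (-114, 206), (-112, 206), (-110, 199), (-108, 206), (-106, 195), (-104, 69), (-102, 76), (-100, 71), (-98, 70), (-96, 255)]
[381. 111.] tray x -124.4 y -71.9
[375. 210.] tray x -122.4 y 80.1
[224. 205.] tray x 122.6 y 72.8
[217. 110.] tray x 123.3 y -72.0
```

Run:
```python
from h import *
w=load("w21");g=cv2.cvtColor(w["color"],7).astype(float)
D=np.array([-.0767,.997,0]);P=np.array([.997,.0767,0]);h=np.array([511.1,290.4,0])
th=np.radians(np.arange(0,360,10))
def score(x,y,z,r=29.7):
    X=np.stack([x+r*np.cos(th),y+r*np.sin(th),0*th+z],1);uv=np.array([proj(w,q) for q in X]).round().astype(int)
    return np.mean(g[uv[:,1],uv[:,0]]>185)
c0=(h+90*D)
for z in(218,):
    best=max((score(c0[0]+a,c0[1]+b,z),a,b) for a in np.arange(-10,8,1.) for b in np.arange(-8,9,1.));print(z,best)
b=snap("side");s=snap("scene","sc21.png")
for n,d in(("side",b),("scene",s)):
    for z in(218,):
        uv=proj(d,c0+[0,0,z]);print(n,uv.round(1),*rim(d,*uv,z,r=17))
# things not to move + caddy
for n,X,r0 in(("jar",(628,-260,85),12),("flask",(774,65,110),10)):
    for m,d in(("scene",s),("side",b)):
        d0=load("scene0" if m=="scene" else "side0");u,v=proj(d,X).astype(int);sl=np.s_[v-18:v+28,u-18:u+18]
        r,_=cv2.phaseCorrelate(cv2.cvtColor(d0["color"],7)[sl].astype(np.float32),cv2.cvtColor(d["color"],7)[sl].astype(np.float32));print(n,m,np.round(r,2),np.abs(d0["color"][sl].astype(int)-d["color"][sl]).mean().round(1))
```

```text
218 (np.float64(1.0), np.float64(-3.0), np.float64(0.0))
side [275.4  92.5] [265.4  84.8] [ 0.9 15.4] [479.8 424.5 218. ]
scene [524.8 288.4] [525.  287.1] [25.5 31.5] [501.2 379.6 218. ]
jar scene [-0.19  0.06] 1.5
jar side [0.19 0.15] 8.1
flask scene [-0.01  0.15] 1.5
flask side [-0.01  0.03] 1.2
```

Run:
```python
from h import *
print(env.sign_off())
```

```text
the job is handed in; nothing more can be done
None
```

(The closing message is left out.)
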